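# Put the tealights away and close the candle caddy

## Robot

A 7-joint arm with a two-finger parallel gripper is mounted at the origin on the work surface. World frame = base frame: x ahead of the robot, y to its left, z up, the work surface at z = 0. Lengths are in m, angles in rad, forces in N, time in s.
With the tool pointing down it reaches from about 0.35 to 0.9 m from the base axis. Payload 8.1 kg.
Tool frame: the origin (TCP) lies at the very end of the fingers, on their centre line; the grasp point (between the pads) lies 19 mm behind it; z points along the fingers, y is the line along which they close (so a half turn about z gives the same grasp; the last joint's range is limited). The gripper opens to 92 mm and grips with 3 to 60 N. Pads are 19 mm wide; open, the fingers measure 130 mm over their backs; the gripper's body (75 mm by 190 mm) begins 47 mm behind the grasp point.
Start: joints at [1.164, 0.434, 0.025, 1.573, -0.012, 1.134, -0.075], TCP at [0.187, -0.596, 0.227] pointing down, gripper open.
Joint ranges: [-2.62, 2.62], [-0.44, 2.09], [-1.27, 1.32], [0.08, 2.57], [-1.32, 4.46], [0.12, 2], [-2.74, 2.74]. Speed limits (rad/s): [2.22, 2.22, 3.01, 3.01, 3.14, 3.14, 3.14].

## Interface

Orientations are given as a rotation vector (axis times angle).
In Python, from cell import arm gives the robot as it stands.
- The arm moves only by the tool carry_out, never from a script. Its argument "commands" is a list of rows, each a list of 7 numbers: the opening, from 0 (shut) to 1 (fully open), then the shift along the tool's x, y, z each as a share of 0.025 m, from -1 to 1, then the turn, a rotation vector about the tool's x, y, z each as a share of 0.1 rad, from -1 to 1. A call has 1 to 8 rows; each row shifts and turns the commanded pose from where the row before left it, along the tool's axes as they then stand; what a row does not reach is not made up. A row lasts 1/10 s, in which the tool goes at most 50 mm and 8.59 degrees, less where a joint would pass 70% of its speed; a pose out of reach is approached as far as the arm can. A call with a number of a shift or a turn outside -1 to 1 is refused whole. A call with a gripper value outside its range is refused whole. The fingers move at their own pace and stop on an object; "squeeze" is the grip in N (left out, the last holds). Time passes only in rows, so rows that do not move let the fingers close. It gives the time, the measured TCP pose, the force, the opening and the grip force at its end, in the units of the state.
- arm.observe(): the state, without advancing time (a new reading comes with each control period).
- arm.get_image(name): name is "side" or "top" or "wrist"; returns a dict with "pixels" (420x560x3 uint8, red, green, blue), "range_z" (420x560 float32, m along the optical axis (not along the pixel's ray), 0 where there is no reading), "mtx" (3x3 intrinsics, pixels), "R" (3x3) and "t" (3): a world point X has camera coordinates R X + t; the wrist camera has in their place "tool_from_camera" (4x4, takes a point from camera to tool coordinates, whose origin is the TCP and whose axes are the flange's). Camera axes: x right, y down, z forward; pixel columns grow to the right and rows downward; lengths in m; the calibration is good to about 2 mm. A picture is of the moment at which its call begins: read the wrist's pose just before it.
- arm.sign_off(): hands the job in; it is judged then, once.
The state is a dict: "clock": time; "joints": joint angles; "dq": joint speeds; "joint_efforts": joint torques, N m; "position": TCP position; "ee_rot": TCP orientation; "force": force on the tool from outside, world axes, zero at the start; "ft_torque": the same for the moment, N m; "width": opening from 0.0 (shut) to 1.0 (fully open); "gripper_force": force on a finger pad.
Only numpy, scipy, OpenCV 4.12 (cv2) and the standard library are available. Lean on these libraries where they do the work, as an engineer would, in place of code of your own. Each camera call takes 0.05 s, during which the arm holds its last target. There are 200 camera calls.

## Task

Put every tealight on the table into the two open white jars on the sliding tray (either jar, whichever way up), put a wooden lid on each jar and press each lid down until its seal gives and the lid is fully home, pressing only on the lids and never on a bare rubber seal. Only then push the tray by its brass knob along its rails to the robot's left until it clicks past the spring catch and reaches its stop. Leave the other things on the table where they are.

Things in the scene. Friction and masses are not known exactly. Their poses are not given: they have to be found in the camera images.
- tealight_1: Tealight: a round aluminium-cased candle, 38 mm across, 16 mm high, 30 g, white on top. Some of the six may be absent. Origin: centre of its underside, z up through it.
- tealight_2: Tealight: a round aluminium-cased candle, 38 mm across, 16 mm high, 30 g, white on top. Some of the six may be absent. Origin: centre of its underside, z up through it.
- tealight_3: Tealight: a round aluminium-cased candle, 38 mm across, 16 mm high, 30 g, white on top. Some of the six may be absent. Origin: centre of its underside, z up through it.
- tealight_4: Tealight: a round aluminium-cased candle, 38 mm across, 16 mm high, 30 g, white on top. Some of the six may be absent. Origin: centre of its underside, z up through it.
- tealight_5: Tealight: a round aluminium-cased candle, 38 mm across, 16 mm high, 30 g, white on top. Some of the six may be absent. Origin: centre of its underside, z up through it.
- tealight_6: Tealight: a round aluminium-cased candle, 38 mm across, 16 mm high, 30 g, white on top. Some of the six may be absent. Origin: centre of its underside, z up through it.
- lid_1: One of two identical wooden lids, knob up, 140 g; either fits either jar. Origin: centre of the underside, z up. From z = 0 up: plug 84 mm across (chamfered to 76 mm at its foot), 10 mm high; disc 100 mm across, 6 mm thick; brass knob 22 mm across, from z = 16 to 40 mm. It starts standing on its plug on the table.
- lid_2: One of two identical wooden lids, knob up, 140 g; either fits either jar. Origin: centre of the underside, z up. From z = 0 up: plug 84 mm across (chamfered to 76 mm at its foot), 10 mm high; disc 100 mm across, 6 mm thick; brass knob 22 mm across, from z = 16 to 40 mm. It starts standing on its plug on the table.
- jar_left_mouth (a point): Centre of the left jar's rim, 115 mm above the table; z up, y the way the tray slides home, x away from the robot. White jar, 100 mm across (90 inside), 79 mm deep, fixed on the tray; jars are 130 mm apart. A black rubber seal ring (91 mm inside) stands 8 mm above the rim: a lid laid on it has its origin about 2 mm below the rim, pressed fully home 9 mm below.
- jar_right_mouth (a point): Centre of the right jar's rim, 115 mm above the table; z up, y the way the tray slides home, x away from the robot. White jar, 100 mm across (90 inside), 79 mm deep, fixed on the tray; jars are 130 mm apart. A black rubber seal ring (91 mm inside) stands 8 mm above the rim: a lid laid on it has its origin about 2 mm below the rim, pressed fully home 9 mm below.
- seal_left (a joint): How far the left jar's rubber seal ring has been pushed down, m: 0 is proud (as it starts), 0.007 is fully home. Friction holds it: it takes about 10 N to push it down, it does not yield to a lid's weight, and it stays where it was left.
- seal_right (a joint): How far the right jar's rubber seal ring has been pushed down, m: 0 is proud (as it starts), 0.007 is fully home. Friction holds it: it takes about 10 N to push it down, it does not yield to a lid's weight, and it stays where it was left.
- tray (a joint): How far the tray has slid to the robot's left, m: starts between 0 and 0.025; 0.08 is the stop. A sprung steel ball on the far side of the rails bears on a brass nib on the tray from about 0.067 and snaps over at about 0.073, then holds the tray home. Sliding takes about 2 N, the catch about 6 N more.
- tray_knob (a point): Top centre of the brass knob at the tray's right end, 86 mm above the table; y points the way the tray slides home. A vertical post from the tray's top (30 mm above the table); 20 mm across in its upper 20 mm, 14 mm below. Its axis is 90 mm from the right jar's axis; beyond it the tray goes on for 20 mm and the low rails (18 mm high at most) further.
- coaster: Bystander: cork coaster, 90 mm across, 8 mm thick. Origin: centre of its underside.
- pebble: Bystander: polished stone, 64 mm across, 26 mm high. Origin: centre of its underside.
- vase: Bystander: small blue ceramic jar, 52 mm across, 100 mm high. Origin: centre of its underside.
- candlestick: Bystander: brass candlestick, 70 mm across its foot, 85 mm high. Origin: centre of its underside.
Things that resemble listed ones, but are neither listed nor needed, are in the scene too. What is shaped like the tealight_6 but red is not meant. What is shaped like the tealight_4 but pink is not meant.

How it is judged:
On the way, in this order (a step that is already met when the one before it is completed fails the run):
1. every tealight lies in a jar and both lids are pressed fully home, one on each jar (((horizontal distance between tealight_1 and jar_left_mouth below 0.045 m and z of tealight_1 in the frame of jar_left_mouth between -0.09 and -0.012 m) or (horizontal distance between tealight_1 and jar_right_mouth below 0.045 m and z of tealight_1 in the frame of jar_right_mouth between -0.09 and -0.012 m)) and ((horizontal distance between tealight_2 and jar_left_mouth below 0.045 m and z of tealight_2 in the frame of jar_left_mouth between -0.09 and -0.012 m) or (horizontal distance between tealight_2 and jar_right_mouth below 0.045 m and z of tealight_2 in the frame of jar_right_mouth between -0.09 and -0.012 m)) and ((horizontal distance between tealight_3 and jar_left_mouth below 0.045 m and z of tealight_3 in the frame of jar_left_mouth between -0.09 and -0.012 m) or (horizontal distance between tealight_3 and jar_right_mouth below 0.045 m and z of tealight_3 in the frame of jar_right_mouth between -0.09 and -0.012 m)) and ((horizontal distance between tealight_4 and jar_left_mouth below 0.045 m and z of tealight_4 in the frame of jar_left_mouth between -0.09 and -0.012 m) or (horizontal distance between tealight_4 and jar_right_mouth below 0.045 m and z of tealight_4 in the frame of jar_right_mouth between -0.09 and -0.012 m)) and ((horizontal distance between tealight_5 and jar_left_mouth below 0.045 m and z of tealight_5 in the frame of jar_left_mouth between -0.09 and -0.012 m) or (horizontal distance between tealight_5 and jar_right_mouth below 0.045 m and z of tealight_5 in the frame of jar_right_mouth between -0.09 and -0.012 m)) and ((horizontal distance between tealight_6 and jar_left_mouth below 0.045 m and z of tealight_6 in the frame of jar_left_mouth between -0.09 and -0.012 m) or (horizontal distance between tealight_6 and jar_right_mouth below 0.045 m and z of tealight_6 in the frame of jar_right_mouth between -0.09 and -0.012 m)) and ((horizontal distance between lid_1 and jar_left_mouth below 0.008 m and z of lid_1 in the frame of jar_left_mouth below -0.007 m and angle between lid_1's own z axis and vertical below 0.05 rad) or (horizontal distance between lid_1 and jar_right_mouth below 0.008 m and z of lid_1 in the frame of jar_right_mouth below -0.007 m and angle between lid_1's own z axis and vertical below 0.05 rad)) and ((horizontal distance between lid_2 and jar_left_mouth below 0.008 m and z of lid_2 in the frame of jar_left_mouth below -0.007 m and angle between lid_2's own z axis and vertical below 0.05 rad) or (horizontal distance between lid_2 and jar_right_mouth below 0.008 m and z of lid_2 in the frame of jar_right_mouth below -0.007 m and angle between lid_2's own z axis and vertical below 0.05 rad))), for 0.2 s.
2. after that, the tray is pushed to its stop, past the spring catch (value of joint tray above 0.077 m), for 0.2 s.
At the end, for the whole second after the job is handed in: Every tealight present lies inside a jar (below the rim), each jar has a lid upright on it within 8 mm of its centre and no more than 2 mm short of fully home, the tray is past the catch and within 3 mm of its stop (all of step 1 and value of joint tray above 0.077 m); the robot touches nothing.
It fails at once if another thing on the table is moved more than 40 mm (distance of any of coaster, pebble, vase, candlestick from where it was at the start of the episode above 0.04 m).
It fails at once if a bare seal is pressed with the fingers (more than 8 N) (contact force between the fingers and seal_left above 8 N or contact force between the fingers and seal_right above 8 N).
Of tealight_1, tealight_2, tealight_3, tealight_4, tealight_5, tealight_6 only 4 to 6 are there at a start; the rules pass over those that are not, and their reading is None.
At some moment in a run one of tealight_1, tealight_2, tealight_3, tealight_4, tealight_5, tealight_6, lid_1, lid_2 may be knocked a few centimetres aside while the robot is not near it.
It also fails if it takes over 208 s, if anything falls off the work surface, if the arm or the gripper's body presses on something with over 40 N, if the wrist force passes 120 N, or if a joint passes its speed limit or range.

## Working session

There is one attempt and no reset: what is moved stays moved. The work goes in short steps, Python scripts to look and compute and a tool call to move; the robot and the scene stay as the last step left them, time stands still between calls to the robot, and variables do not carry over. Pictures are saved under pics/ and viewed, at most 14 in all, crops included, and the job is handed in when it is done.

Besides the shell and the picture viewer there is one more tool, called after "Emit:" by a JSON object that holds its "name" and its "arguments", one argument or row to a line. carry_out: Moves the arm, as the interface text tells. Shift numbers are shares of 0.025 m and turn numbers shares of 0.1 rad, none past 1 either way. Its arguments: {"type":"object","properties":{"commands":{"type":"array"},"squeeze":{"type":"number"}},"required":["commands"]}

```bash
ls; mkdir -p pics; cat > h.py <<'E'
import numpy as np, cv2
from cell import arm
from scipy.spatial.transform import Rotation as Ro
def grab(n):
    s=arm.observe(); im=arm.get_image(n)
    if n=="wrist":
        T=np.eye(4);T[:3,:3]=Ro.from_rotvec(s["ee_rot"]).as_matrix();T[:3,3]=s["position"]
        im["c2w"]=T@im["tool_from_camera"]
    else:
        T=np.eye(4);T[:3,:3]=im["R"].T;T[:3,3]=-im["R"].T@im["t"];im["c2w"]=T
    return im
def cloud(im):
    z=im["range_z"];v,u=np.mgrid[:z.shape[0],:z.shape[1]];K=im["mtx"]
    P=np.stack([(u-K[0,2])/K[0,0]*z,(v-K[1,2])/K[1,1]*z,z],-1)
    W=P@im["c2w"][:3,:3].T+im["c2w"][:3,3];W[z==0]=np.nan
    return W
def save(im,f): cv2.imwrite("pics/"+f,im["pixels"][:,:,::-1])
E
python3 - <<'E'
from h import *
s=arm.observe();print({k:np.round(v,3) for k,v in s.items()})
for n in("top","side"):
    im=grab(n);save(im,n+"0.png");np.savez(""+n+"0.npz",**im)
E
```

```text
pics
{'clock': np.float64(0.0), 'joints': array([ 1.164,  0.435,  0.025,  1.574, -0.012,  1.134, -0.075]), 'dq': array([-0.001, -0.002,  0.002,  0.001,  0.001, -0.001,  0.002]), 'joint_efforts': array([-1.0000e-03, -6.6788e+01,  9.8500e-01, -3.1446e+01, -6.1000e-02,
        4.3000e-02,  0.0000e+00]), 'position': array([ 0.187, -0.596,  0.226]), 'ee_rot': array([-3.104e+00, -4.750e-01,  1.000e-03]), 'force': array([-0.115,  0.004,  0.203]), 'ft_torque': array([-0.008, -0.011, -0.031]), 'gripper_force': np.float64(0.0), 'width': np.float64(0.998)}
```

View pics/top0.png

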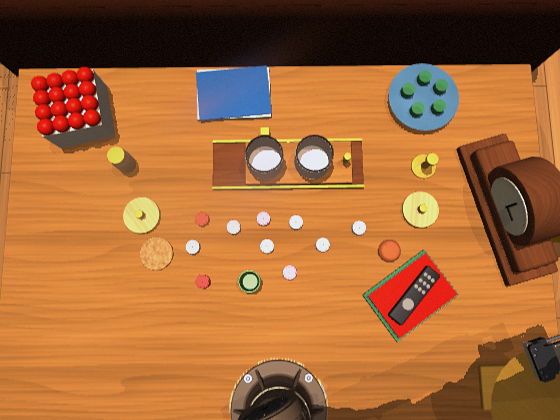

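View pics/side0.png

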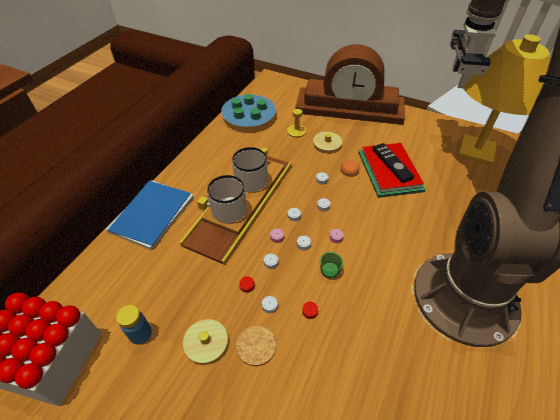

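Top view: white tealight candidates are at (192,247), (234,227), (267,246), (296,222), (323,244), (359,228). The pink look-alikes are at (264,218), (290,272) and the red ones at (202,218), (202,281). The lids are at (141,215) and (421,210), jars at (265,157) and (314,157), tray knob at (347,159). The plate with green pegs, the candlestick (430,160) and the vase (116,156) are not lids.

```bash
cat > m.py <<'E'
from h import *
def tl(im,W):
    hsv=cv2.cvtColor(im["pixels"],cv2.COLOR_RGB2HSV)
    m=((W[...,2]>0.008)&(W[...,2]<0.03)&(W[...,0]<0.66)&(W[...,0]>0.2)&(abs(W[...,1])<.5)&(hsv[...,2]>120)).astype(np.uint8)
    n,l,st,c=cv2.connectedComponentsWithStats(m)
    r=[]
    for i in range(1,n):
        if st[i,4]<40: continue
        q=l==i;p=W[q]; lo,hi=p.min(0),p.max(0)
        (cx,cy),rad=cv2.minEnclosingCircle(p[:,:2].astype(np.float32))
        r.append((c[i].round(0),np.r_[cx,cy].round(4),round(rad,4),np.median(p[:,2]).round(4),np.median(im["pixels"][q],0)))
    return r
if __name__=="__main__":
    for n in("top","side"):
        im=dict(np.load(n+"0.npz"));W=cloud(im);print(n)
        for r in tl(im,W):print(*r)
        b=W[...,2]
        for nm,lo,hi,x0,x1,y0,y1 in(("rims",.110,.13,.5,.95,-.2,.3),("lidknob",.033,.05,.3,.95,-.6,.6),("lidtop",.013,.022,.3,.95,-.6,.6),("tknob",.07,.1,.5,.95,-.3,.1),("tall",.07,.13,.3,.95,-.6,.6)):
            m=((b>lo)&(b<hi)&(W[...,0]>x0)&(W[...,0]<x1)&(W[...,1]>y0)&(W[...,1]<y1)).astype(np.uint8)
            k,l,st,c=cv2.connectedComponentsWithStats(m)
            for i in range(1,k):
                if st[i,4]>12:
                    p=W[l==i];(cx,cy),rad=cv2.minEnclosingCircle(p[:,:2].astype(np.float32))
                    print(nm,c[i].round(),round(cx,4),round(cy,4),"r",round(rad,4),"z",np.median(p[:,2]).round(4),p[:,2].max().round(4),st[i,4])
    t=dict(np.load("top0.npz"));cv2.imwrite("pics/crop0.png",cv2.resize(t["pixels"][195:300,170:380,::-1],None,fx=3.6,fy=3.6,interpolation=cv2.INTER_CUBIC))
E
python3 m.py
```

```text
top
[270. 177.] [ 0.6199 -0.0348] 0.2129 0.0144 [154.  88.  54.]
[422. 168.] [ 0.6405 -0.4155] 0.0337 0.0115 [233. 201.  73.]
[284. 176.] [ 0.6068 -0.0231] 0.0428 0.0284 [197. 122.  65.]
[333. 172.] [ 0.6227 -0.1601] 0.0202 0.0289 [224. 139.  64.]
[335. 180.] [ 0.6012 -0.1619] 0.0281 0.0287 [231.5 147.   68.5]
[297. 182.] [ 0.5999 -0.0672] 0.0275 0.0279 [216.5 135.   67. ]
[420. 209.] [ 0.5185 -0.3981] 0.0507 0.0173 [233. 229. 138.]
[141. 214.] [0.5105 0.3685] 0.0504 0.0165 [230. 222. 131.]
[263. 218.] [0.4955 0.0337] 0.0209 0.0176 [232. 221. 229.]
[202. 218.] [0.4979 0.203 ] 0.0192 0.0168 [230. 109.  83.]
[296. 221.] [ 0.4869 -0.0553] 0.019 0.0174 [233. 235. 236.]
[233. 226.] [0.4764 0.1147] 0.02 0.0167 [230. 228. 227.]
[359. 227.] [ 0.4695 -0.2266] 0.0194 0.0178 [233. 236. 236.]
[156. 252.] [0.4056 0.3265] 0.0449 0.01 [231. 164.  93.]
[322. 244.] [ 0.4245 -0.1264] 0.019 0.018 [233. 236. 236.]
[192. 246.] [0.4208 0.2277] 0.0204 0.0166 [232. 231. 230.]
[267. 245.] [0.422  0.0252] 0.0188 0.0174 [233. 236. 236.]
[389. 250.] [ 0.4073 -0.3083] 0.0313 0.0225 [229. 114.  59.]
[390. 284.] [
[... 8410 characters left out ...]
6503 0.4243 r 0.0246 z 0.0174 0.022 48
lidtop [ 78. 365.] 0.7226 0.5294 r 0.0723 z 0.0178 0.0219 170
tknob [264. 150.] 0.652 -0.1885 r 0.0096 z 0.0849 0.0891 27
tknob [249. 159.] 0.6614 -0.11 r 0.043 z 0.0862 0.0999 216
tknob [251. 177.] 0.6487 -0.0903 r 0.0487 z 0.0856 0.1 247
tknob [225. 187.] 0.6593 0.0225 r 0.0429 z 0.0855 0.0999 239
tknob [228. 208.] 0.649 0.0359 r 0.0495 z 0.0847 0.0998 267
tall [340.  92.] 0.5568 -0.5918 r 0.1272 z 0.0909 0.1298 982
tall [297. 113.] 0.6439 -0.4107 r 0.0182 z 0.0841 0.089 71
tall [237. 180.] 0.6507 -0.0568 r 0.1403 z 0.1003 0.1272 2005
tall [ 45. 341.] 0.7886 0.5421 r 0.0999 z 0.1192 0.13 3015
tall [129. 318.] 0.6556 0.4213 r 0.0251 z 0.0984 0.1026 551
```

View pics/crop0.png

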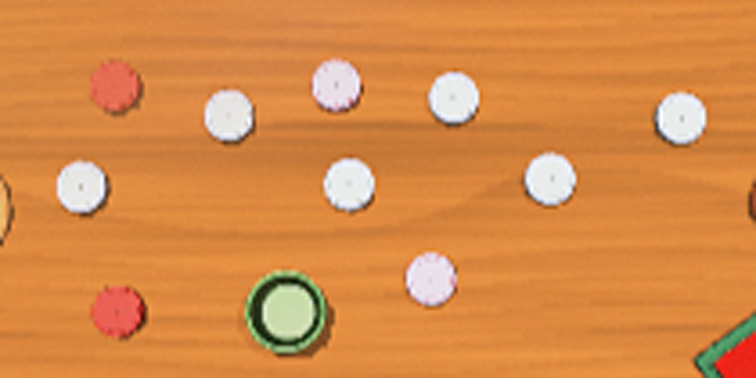

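The crop confirms six white tealights. The two pinkish ones, at crop pixels (335,85) and (431,279), and the two red ones are excluded. Both views agree to about 3 mm. I'll square the tool first, then go to the rightmost tealight, A (0.470, -0.225).

Emit:
{"name": "carry_out", "arguments": {
  "commands": [
    [0.6,0,0,0,0,0,1],
    [0.6,0,0,0,0,0,1],
    [0.6,0,0,0,0,0,1],
    [0.6,0.75,-1,0,0,0,0.03],
    [0.6,0.75,-1,0,0,0,0],
    [0.6,0.75,-1,0,0,0,0],
    [0.6,0.75,-1,0,0,0,0],
    [0.6,0.75,-1,0,0,0,0]
  ],
  "squeeze": 15
}}

```text
clock: 0.9
position: [0.281, -0.47, 0.2264]
ee_rot: [-3.141, -0.001, 0.001]
force: [0.2, 0.1, 0.4]
width: 0.601
gripper_force: 0.0
```

Emit:
{"name": "carry_out", "arguments": {
  "commands": [
    [0.6,0.76,-0.98,0,0,0,0],
    [0.6,0.76,-0.98,0,0,0,0],
    [0.6,0.76,-0.98,0,0,0,0],
    [0.6,0.76,-0.98,0.5,0,0,0],
    [0.6,0.76,-0.98,0.5,0,0,0],
    [0.6,0.76,-0.98,0.5,0,0,0],
    [0.6,0.76,-0.98,0.5,0,0,0],
    [0.6,0.76,-0.98,0.5,0,0,0]
  ]
}}

```text
clock: 1.7
position: [0.4328, -0.274, 0.1636]
ee_rot: [-3.141, -0.001, 0.001]
force: [0.6, -0.4, -0.1]
width: 0.6
gripper_force: 0.0
```

Emit:
{"name": "carry_out", "arguments": {
  "commands": [
    [0.6,0.76,-0.98,0.5,0,0,0],
    [0.6,0.76,-0.98,0.5,0,0,0],
    [0.6,0,0,0.5,0,0,0],
    [0.6,0,0,0,0,0,0]
  ]
}}

```text
clock: 2.1
position: [0.4693, -0.2252, 0.125]
ee_rot: [-3.14, -0.004, 0.005]
force: [-1.4, -0.1, 0.2]
width: 0.6
gripper_force: 0.0
```

```bash
cat > near.py <<'E'
import sys
from m import *
im=grab("wrist");W=cloud(im);s=arm.observe()
if len(sys.argv)>1: save(im,sys.argv[1])
print("tcp",s["position"].round(4),s["clock"])
for r in tl(im,W):
    if r[2]<.023: print("wrist",r[1],r[3],r[4],r[0])
for n in("top","side"):
    im=grab(n);W=cloud(im)
    print(n,*[tuple(r[1]) for r in tl(im,W) if .017<r[2]<.023 and r[4].min()>.94*r[4].max()],"lids",*[tuple(r[1]) for r in tl(im,W) if .047<r[2]<.053 and r[4][1]>r[4][0]*.85])
E
python3 near.py w1.png
```

```text
tcp [ 0.4692 -0.2264  0.1259] 2.15
wrist [ 0.5943 -0.0748] 0.0283 [206. 134.  82.] [24. 10.]
wrist [ 0.4892 -0.0539] 0.0149 [243. 244. 242.] [ 45. 182.]
wrist [ 0.4714 -0.2267] 0.0148 [174. 161. 139.] [282. 205.]
wrist [ 0.4268 -0.1258] 0.0149 [245. 247. 236.] [152. 259.]
wrist [ 0.4225 -0.3133] 0.0203 [143.  77.  52.] [396. 265.]
wrist [ 0.3331 -0.449 ] 0.0287 [196.  61.  56.] [547. 369.]
top (np.float64(0.4977), np.float64(0.0348)) (np.float64(0.4866), np.float64(-0.0559)) (np.float64(0.4754), np.float64(0.1158)) (np.float64(0.4245), np.float64(-0.1266)) (np.float64(0.4224), np.float64(0.2267)) (np.float64(0.4216), np.float64(0.0255)) (np.float64(0.3506), np.float64(-0.0354)) lids (np.float64(0.5102), np.float64(0.3687))
side (np.float64(0.488), np.float64(-0.0522)) (np.float64(0.4226), np.float64(0.0284)) (np.float64(0.475), np.float64(0.1198)) (np.float64(0.4226), np.float64(0.2299)) lids (np.float64(0.3791), np.float64(-0.3623)) (np.float64(0.5106), np.float64(0.3721))
```

View pics/w1.png

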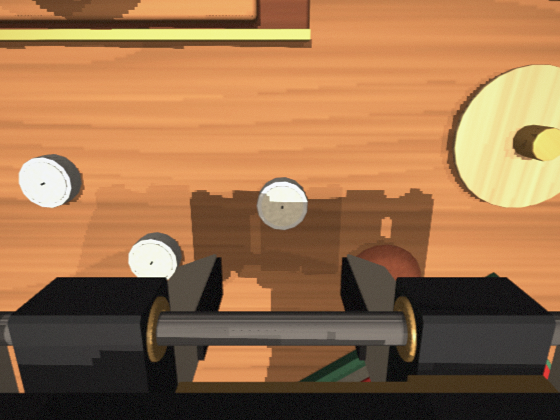

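The wrist view shows A centred between the fingers at (282,205). B is at (152,259), C at (45,182), and the right lid at (540,140). Now I'll grasp A.

Emit:
{"name": "carry_out", "arguments": {
  "commands": [
    [0.6,0.08,0,1,0,0,0],
    [0.6,0,0,1,0,0,0],
    [0.6,0,0,1,0,0,0],
    [0.6,0,0,1,0,0,0],
    [0.6,0,0,0.85,0,0,0],
    [0.2,0,0,0,0,0,0],
    [0.2,0,0,0,0,0,0],
    [0.2,0,0,0,0,0,0]
  ]
}}

```text
clock: 3.05
position: [0.4731, -0.227, 0.0069]
ee_rot: [3.141, -0.0, 0.003]
force: [0.3, 0.9, -0.2]
width: 0.404
gripper_force: 15.0
```

Emit:
{"name": "carry_out", "arguments": {
  "commands": [
    [0.2,0,0,0,0,0,0],
    [0.2,0,0,-0.5,0,0,0],
    [0.2,0,0,-1,0,0,0],
    [0.2,0,0,-1,0,0,0],
    [0.2,0,0,-1,0,0,0],
    [0.2,0,0,-1,0,0,0],
    [0.2,0,0,-1,0,0,0],
    [0.2,0,0,-0.4,0,0,0]
  ]
}}

```text
clock: 3.85
position: [0.4736, -0.2265, 0.1565]
ee_rot: [3.14, 0.001, 0.007]
force: [0.5, -0.6, -1.1]
width: 0.406
gripper_force: 15.0
```

Emit:
{"name": "carry_out", "arguments": {
  "commands": [
    [0.2,0.89,-0.63,0,0,0,0],
    [0.2,0.89,-0.63,0,0,0,0],
    [0.2,0.89,-0.63,0,0,0,0],
    [0.2,0.89,-0.63,0,0,0,0],
    [0.2,0.89,-0.63,0,0,0,0],
    [0.2,0.89,-0.63,0,0,0,0],
    [0.2,0.89,-0.63,0,0,0,0],
    [0.2,0.89,-0.63,0,0,0,0]
  ]
}}

```text
clock: 4.65
position: [0.6507, -0.0993, 0.1529]
ee_rot: [3.142, 0.001, -0.001]
force: [0.1, -1.2, -0.4]
width: 0.404
gripper_force: 15.0
```

Emit:
{"name": "carry_out", "arguments": {
  "commands": [
    [0.2,0,0,0.4,0,0,0],
    [0.2,0,0,0.4,0,0,0],
    [0.2,0,0,0,0,0,0]
  ]
}}

```text
clock: 4.95
position: [0.6481, -0.1009, 0.1309]
ee_rot: [3.141, -0.0, -0.007]
force: [0.0, 0.1, -0.7]
width: 0.41
gripper_force: 15.0
```

Emit:
{"name": "carry_out", "arguments": {
  "commands": [
    [0.6,0,0,0,0,0,0],
    [0.6,0,0,0,0,0,0],
    [0.6,0,0,-0.8,0,0,0],
    [0.6,-0.98,0.11,0,0,0,0],
    [0.6,-0.98,0.11,0,0,0,0],
    [0.6,-0.98,0.11,0,0,0,0],
    [0.6,-0.98,0.11,0,0,0,0],
    [0.6,-0.98,0.11,0,0,0,0]
  ]
}}

```text
clock: 5.75
position: [0.5268, -0.1143, 0.1537]
ee_rot: [3.141, 0.0, 0.002]
force: [0.3, 0.4, 0.2]
width: 0.601
gripper_force: 0.0
```

Emit:
{"name": "carry_out", "arguments": {
  "commands": [
    [0.6,-0.98,0.11,0.5,0,0,0],
    [0.6,-0.98,0.11,0.5,0,0,0],
    [0.6,-0.98,0.11,0,0,0,0],
    [0.6,-0.98,0.11,0,0,0,0],
    [0.6,0,0,0,0,0,0]
  ]
}}

```text
clock: 6.25
position: [0.4264, -0.1258, 0.1283]
ee_rot: [3.141, -0.002, -0.003]
force: [0.3, -0.8, 0.7]
width: 0.6
gripper_force: 0.0
```

```bash
python3 near.py
```

```text
tcp [ 0.4287 -0.1256  0.1286] 6.3
wrist [0.4999 0.0353] 0.0148 [246. 203. 219.] [ 47. 106.]
wrist [ 0.4886 -0.054 ] 0.0149 [250. 251. 250.] [177. 122.]
wrist [ 0.4263 -0.1257] 0.0148 [186. 172. 148.] [280. 207.]
wrist [0.4241 0.026 ] 0.0149 [250. 251. 248.] [ 78. 211.]
wrist [ 0.3641 -0.3367] 0.0103 [100. 159. 112.] [542. 282.]
wrist [ 0.3689 -0.0314] 0.0133 [171.  105.5 115. ] [163. 275.]
wrist [ 0.3517 -0.3362] 0.0292 [240.  67.  61.] [553. 305.]
wrist [ 0.3082 -0.3445] 0.0292 [224.5  63.   57. ] [551. 351.]
top (np.float64(0.4975), np.float64(0.0327)) (np.float64(0.4753), np.float64(0.116)) (np.float64(0.4222), np.float64(0.2265)) (np.float64(0.4217), np.float64(0.0257)) lids (np.float64(0.5182), np.float64(-0.3986)) (np.float64(0.5103), np.float64(0.3689))
side (np.float64(0.4882), np.float64(-0.0521)) (np.float64(0.4763), np.float64(0.1196)) (np.float64(0.4235), np.float64(0.2294)) lids (np.float64(0.5106), np.float64(0.3716))
```

Emit:
{"name": "carry_out", "arguments": {
  "commands": [
    [0.6,0,0,1,0,0,0],
    [0.6,0,0,1,0,0,0],
    [0.6,0,0,1,0,0,0],
    [0.6,0,0,1,0,0,0],
    [0.6,0,0,0.9,0,0,0],
    [0.2,0,0,0,0,0,0],
    [0.2,0,0,0,0,0,0],
    [0.2,0,0,0,0,0,0]
  ]
}}

```text
clock: 7.2
position: [0.431, -0.125, 0.0065]
ee_rot: [3.141, 0.001, 0.003]
force: [0.4, -0.0, -0.9]
width: 0.407
gripper_force: 15.0
```

Emit:
{"name": "carry_out", "arguments": {
  "commands": [
    [0.2,0,0,0,0,0,0],
    [0.2,0,0,-0.5,0,0,0],
    [0.2,0,0,-1,0,0,0],
    [0.2,0,0,-1,0,0,0],
    [0.2,0,0,-1,0,0,0],
    [0.2,0,0,-1,0,0,0],
    [0.2,0,0,-1,0,0,0],
    [0.2,0,0,-0.5,0,0,0]
  ]
}}

```text
clock: 8.0
position: [0.4308, -0.1251, 0.1585]
ee_rot: [3.141, 0.001, 0.007]
force: [-0.2, -0.2, -0.9]
width: 0.402
gripper_force: 15.0
```

Emit:
{"name": "carry_out", "arguments": {
  "commands": [
    [0.2,1,-0.11,0,0,0,0],
    [0.2,1,-0.11,0,0,0,0],
    [0.2,1,-0.11,0,0,0,0],
    [0.2,1,-0.11,0,0,0,0],
    [0.2,1,-0.11,0,0,0,0],
    [0.2,1,-0.11,0,0,0,0],
    [0.2,1,-0.11,0,0,0,0],
    [0.2,1,-0.11,0,0,0,0]
  ]
}}

```text
clock: 8.8
position: [0.6308, -0.1027, 0.1565]
ee_rot: [3.141, 0.001, 0.002]
force: [1.6, 0.7, -0.5]
width: 0.408
gripper_force: 15.0
```

Emit:
{"name": "carry_out", "arguments": {
  "commands": [
    [0.2,0.98,-0.11,0,0,0,0],
    [0.2,0,0,0.4,0,0,0],
    [0.2,0,0,0.4,0,0,0],
    [0.2,0,0,0,0,0,0]
  ]
}}

```text
clock: 9.2
position: [0.6521, -0.1003, 0.1338]
ee_rot: [3.142, 0.001, -0.006]
force: [-0.9, 0.2, -0.7]
width: 0.408
gripper_force: 15.0
```

Emit:
{"name": "carry_out", "arguments": {
  "commands": [
    [0.6,0,0,0,0,0,0],
    [0.6,0,0,0,0,0,0],
    [0.6,0,0,-0.8,0,0,0],
    [0.6,-0.93,-0.26,0,0,0,0],
    [0.6,-0.93,-0.26,0,0,0,0],
    [0.6,-0.93,-0.26,0,0,0,0],
    [0.6,-0.93,-0.26,0,0,0,0],
    [0.6,-0.93,-0.26,0,0,0,0]
  ]
}}

```text
clock: 10.0
position: [0.5371, -0.0675, 0.1562]
ee_rot: [3.141, 0.001, 0.002]
force: [-0.2, -0.2, 0.5]
width: 0.602
gripper_force: 0.0
```

Emit:
{"name": "carry_out", "arguments": {
  "commands": [
    [0.6,-0.93,-0.26,0.4,0,0,0],
    [0.6,-0.93,-0.26,0.6,0,0,0],
    [0.6,0,0,0,0,0,0],
    [0.6,0,0,0,0,0,0]
  ]
}}

```text
clock: 10.4
position: [0.4915, -0.0547, 0.1311]
ee_rot: [3.141, 0.001, 0.001]
force: [0.4, -0.1, -0.1]
width: 0.6
gripper_force: 0.0
```

```bash
python3 near.py
```

```text
tcp [ 0.4925 -0.0548  0.1314] 10.45
wrist [0.4996 0.0358] 0.0148 [249. 204. 218.] [160. 196.]
wrist [ 0.4886 -0.0541] 0.0148 [184. 170. 146.] [279. 210.]
wrist [0.4772 0.1169] 0.0149 [249. 250. 248.] [ 57. 224.]
wrist [0.4382 0.0341] 0.0146 [250. 251. 244.] [169. 272.]
wrist [ 0.414  -0.2813] 0.0124 [174.5  94.   64. ] [553. 298.]
wrist [ 0.3517 -0.0347] 0.0148 [247. 194. 213.] [257. 361.]
top (np.float64(0.475), np.float64(0.1164)) (np.float64(0.4223), np.float64(0.2278)) (np.float64(0.422), np.float64(0.0259)) (np.float64(0.3522), np.float64(-0.0308)) lids (np.float64(0.5177), np.float64(-0.398)) (np.float64(0.5104), np.float64(0.3693)) (np.float64(0.243), np.float64(-0.2737))
side (np.float64(0.476), np.float64(0.1185)) (np.float64(0.4222), np.float64(0.2299)) lids (np.float64(0.5211), np.float64(-0.3954)) (np.float64(0.5106), np.float64(0.3717))
```

Emit:
{"name": "carry_out", "arguments": {
  "commands": [
    [0.6,-0.12,0,1,0,0,0],
    [0.6,0,0,1,0,0,0],
    [0.6,0,0,1,0,0,0],
    [0.6,0,0,1,0,0,0],
    [0.6,0,0,1,0,0,0],
    [0.2,0,0,0,0,0,0],
    [0.2,0,0,0,0,0,0],
    [0.2,0,0,0,0,0,0]
  ]
}}

```text
clock: 11.35
position: [0.4897, -0.0547, 0.0066]
ee_rot: [3.141, 0.001, 0.003]
force: [0.4, -0.1, 0.0]
width: 0.408
gripper_force: 15.0
```

Emit:
{"name": "carry_out", "arguments": {
  "commands": [
    [0.2,0,0,0,0,0,0],
    [0.2,0,0,-0.5,0,0,0],
    [0.2,0,0,-1,0,0,0],
    [0.2,0,0,-1,0,0,0],
    [0.2,0,0,-1,0,0,0],
    [0.2,0,0,-1,0,0,0],
    [0.2,0,0,-1,0,0,0],
    [0.2,0,0,-0.5,0,0,0]
  ]
}}

```text
clock: 12.15
position: [0.4894, -0.0546, 0.1591]
ee_rot: [3.141, 0.001, 0.007]
force: [-0.2, 0.0, -0.5]
width: 0.406
gripper_force: 15.0
```

Emit:
{"name": "carry_out", "arguments": {
  "commands": [
    [0.2,0.92,0.26,0,0,0,0],
    [0.2,0.92,0.26,0,0,0,0],
    [0.2,0.92,0.26,0,0,0,0],
    [0.2,0.92,0.26,0,0,0,0],
    [0.2,0.92,0.26,0,0,0,0],
    [0.2,0.92,0.26,0,0,0,0],
    [0.2,0.92,0.26,0,0,0,0],
    [0.2,0,0,0.3,0,0,0]
  ]
}}

```text
clock: 12.95
position: [0.6525, -0.1011, 0.1502]
ee_rot: [3.141, -0.0, 0.007]
force: [0.3, 1.4, 0.1]
width: 0.41
gripper_force: 15.0
```

Emit:
{"name": "carry_out", "arguments": {
  "commands": [
    [0.2,0,0,0.4,0,0,0],
    [0.2,0,0,0,0,0,0]
  ]
}}

```text
clock: 13.15
position: [0.6475, -0.0996, 0.1367]
ee_rot: [-3.141, -0.002, 0.005]
force: [-0.4, -0.1, -0.4]
width: 0.411
gripper_force: 15.0
```

Emit:
{"name": "carry_out", "arguments": {
  "commands": [
    [0.6,0,0,0,0,0,0],
    [0.6,0,0,0,0,0,0],
    [0.6,0,0,-0.8,0,0,0],
    [0.6,-1,-0.56,0,0,0,0],
    [0.6,-1,-0.56,0,0,0,0],
    [0.6,-1,-0.56,0,0,0,0],
    [0.6,-1,-0.56,0,0,0,0],
    [0.6,-1,-0.56,0,0,0,0]
  ]
}}

```text
clock: 13.95
position: [0.5234, -0.0295, 0.1586]
ee_rot: [3.142, 0.001, 0.001]
force: [0.6, 1.3, -0.1]
width: 0.599
gripper_force: 0.0
```

Emit:
{"name": "carry_out", "arguments": {
  "commands": [
    [0.6,-1,-0.56,0,0,0,0],
    [0.6,-1,-0.56,0.4,0,0,0],
    [0.6,-1,-0.56,0.6,0,0,0],
    [0.6,-1,-0.56,0,0,0,0],
    [0.6,0,0,0,0,0,0],
    [0.6,0,0,0,0,0,0]
  ]
}}

```text
clock: 14.55
position: [0.4247, 0.026, 0.1337]
ee_rot: [3.142, 0.003, 0.003]
force: [-0.5, -0.8, 0.9]
width: 0.597
gripper_force: 0.0
```

```bash
python3 near.py
```

```text
tcp [0.4255 0.0257 0.1337] 14.6
wrist [0.4999 0.2037] 0.0149 [241.  73.  68.] [ 28. 102.]
wrist [0.4992 0.0354] 0.0148 [249. 243. 247.] [267. 104.]
wrist [0.4771 0.1167] 0.0149 [250. 251. 250.] [155. 136.]
wrist [0.4241 0.2278] 0.0149 [247. 249. 246.] [ 19. 206.]
wrist [0.4236 0.026 ] 0.0148 [184. 169. 146.] [280. 206.]
wrist [ 0.3509 -0.0246] 0.0146 [213. 116. 126.] [337. 291.]
wrist [0.3506 0.0611] 0.0229 [ 82. 139.  82.] [235. 295.]
top (np.float64(0.4227), np.float64(0.2271)) lids (np.float64(0.5187), np.float64(-0.3977)) (np.float64(0.5103), np.float64(0.3697))
side (np.float64(0.4762), np.float64(0.1182)) (np.float64(0.4232), np.float64(0.2304)) lids (np.float64(0.511), np.float64(0.372))
```

Emit:
{"name": "carry_out", "arguments": {
  "commands": [
    [0.6,-0.05,0,1,0,0,0],
    [0.6,0,0,1,0,0,0],
    [0.6,0,0,1,0,0,0],
    [0.6,0,0,1,0,0,0],
    [0.6,0,0,1,0,0,0],
    [0.6,0,0,0.1,0,0,0],
    [0.2,0,0,0,0,0,0],
    [0.2,0,0,0,0,0,0]
  ]
}}

```text
clock: 15.5
position: [0.4241, 0.0258, 0.0063]
ee_rot: [-3.142, -0.0, -0.002]
force: [0.3, -0.1, -0.6]
width: 0.477
gripper_force: 0.0
```

Emit:
{"name": "carry_out", "arguments": {
  "commands": [
    [0.2,0,0,0,0,0,0],
    [0.2,0,0,0,0,0,0],
    [0.2,0,0,-1,0,0,0],
    [0.2,0,0,-1,0,0,0],
    [0.2,0,0,-1,0,0,0],
    [0.2,0,0,-1,0,0,0],
    [0.2,0,0,-1,0,0,0],
    [0.2,0,0,-1,0,0,0]
  ]
}}

```text
clock: 16.3
position: [0.423, 0.0258, 0.1571]
ee_rot: [-3.142, -0.001, -0.001]
force: [0.1, -0.3, -0.3]
width: 0.404
gripper_force: 15.0
```

Emit:
{"name": "carry_out", "arguments": {
  "commands": [
    [0.2,1,-0.02,0,0,0,0],
    [0.2,1,-0.02,0,0,0,0],
    [0.2,1,-0.02,0,0,0,0],
    [0.2,1,-0.02,0,0,0,0],
    [0.2,1,-0.02,0,0,0,0],
    [0.2,1,-0.02,0,0,0,0],
    [0.2,1,-0.02,0,0,0,0],
    [0.2,1,-0.02,0,0,0,0]
  ]
}}

```text
clock: 17.1
position: [0.624, 0.0299, 0.156]
ee_rot: [-3.142, -0.001, -0.001]
force: [0.2, 0.5, -0.1]
width: 0.404
gripper_force: 15.0
```

Emit:
{"name": "carry_out", "arguments": {
  "commands": [
    [0.2,1,-0.02,0,0,0,0],
    [0.2,0,0,0.4,0,0,0],
    [0.2,0,0,0.4,0,0,0],
    [0.2,0,0,0,0,0,0]
  ]
}}

```text
clock: 17.5
position: [0.6459, 0.0303, 0.1336]
ee_rot: [3.141, 0.001, -0.006]
force: [-0.3, 0.4, -0.7]
width: 0.407
gripper_force: 15.0
```

Emit:
{"name": "carry_out", "arguments": {
  "commands": [
    [0.6,0,0,0,0,0,0],
    [0.6,0,0,0,0,0,0],
    [0.6,0,0,-0.8,0,0,0],
    [0.6,-0.98,-0.49,0,0,0,0],
    [0.6,-0.98,-0.49,0,0,0,0],
    [0.6,-0.98,-0.49,0,0,0,0],
    [0.6,-0.98,-0.49,0,0,0,0],
    [0.6,-0.98,-0.49,0,0,0,0]
  ]
}}

```text
clock: 18.3
position: [0.5247, 0.0921, 0.1562]
ee_rot: [-3.141, -0.001, -0.002]
force: [-0.4, 0.1, 0.3]
width: 0.603
gripper_force: 0.0
```

Emit:
{"name": "carry_out", "arguments": {
  "commands": [
    [0.6,-0.98,-0.49,0.4,0,0,0],
    [0.6,-0.98,-0.49,0.6,0,0,0],
    [0.6,0,0,0,0,0,0],
    [0.6,0,0,0,0,0,0]
  ]
}}

```text
clock: 18.7
position: [0.4766, 0.1163, 0.1311]
ee_rot: [3.142, 0.003, 0.001]
force: [-0.2, 0.6, -0.1]
width: 0.602
gripper_force: 0.0
```

```bash
python3 near.py
```

```text
tcp [0.4775 0.116  0.1313] 18.75
wrist [0.5004 0.2038] 0.0149 [248.  90.  82.] [161. 175.]
wrist [0.4991 0.0357] 0.0148 [249. 219. 229.] [388. 176.]
wrist [0.5021 0.3238] 0.014 [188.5 159.  106.5] [  1. 173.]
wrist [0.4771 0.1171] 0.0148 [186. 172. 148.] [279. 205.]
wrist [0.4248 0.2282] 0.0149 [250. 251. 244.] [140. 264.]
wrist [0.349  0.0762] 0.0234 [ 80. 137.  81.] [326. 352.]
wrist [0.3267 0.1883] 0.0146 [244.  65.  61.] [200. 371.]
top (np.float64(0.4223), np.float64(0.2267)) (np.float64(0.3508), np.float64(-0.0361)) lids (np.float64(0.5186), np.float64(-0.3987)) (np.float64(0.5114), np.float64(0.3683))
side lids (np.float64(0.5202), np.float64(-0.395)) (np.float64(0.5107), np.float64(0.3718))
```

Emit:
{"name": "carry_out", "arguments": {
  "commands": [
    [0.6,0,0,1,0,0,0],
    [0.6,0,0,1,0,0,0],
    [0.6,0,0,1,0,0,0],
    [0.6,0,0,1,0,0,0],
    [0.6,0,0,1,0,0,0],
    [0.2,0,0,0,0,0,0],
    [0.2,0,0,0,0,0,0],
    [0.2,0,0,0,0,0,0]
  ]
}}

```text
clock: 19.65
position: [0.4778, 0.1163, 0.0067]
ee_rot: [-3.141, -0.0, -0.003]
force: [-0.3, 0.3, 0.6]
width: 0.405
gripper_force: 15.0
```

Emit:
{"name": "carry_out", "arguments": {
  "commands": [
    [0.2,0,0,0,0,0,0],
    [0.2,0,0,-0.5,0,0,0],
    [0.2,0,0,-1,0,0,0],
    [0.2,0,0,-1,0,0,0],
    [0.2,0,0,-1,0,0,0],
    [0.2,0,0,-1,0,0,0],
    [0.2,0,0,-1,0,0,0],
    [0.2,0,0,-0.5,0,0,0]
  ]
}}

```text
clock: 20.45
position: [0.4775, 0.1165, 0.1588]
ee_rot: [-3.14, -0.001, -0.006]
force: [0.2, 0.5, -0.2]
width: 0.408
gripper_force: 15.0
```

Emit:
{"name": "carry_out", "arguments": {
  "commands": [
    [0.2,1,0.49,0,0,0,0],
    [0.2,1,0.49,0,0,0,0],
    [0.2,1,0.49,0,0,0,0],
    [0.2,1,0.49,0,0,0,0],
    [0.2,1,0.49,0,0,0,0],
    [0.2,1,0.49,0,0,0,0],
    [0.2,1,0.49,0,0,0,0],
    [0.2,0,0,0.3,0,0,0]
  ]
}}

```text
clock: 21.25
position: [0.6548, 0.0276, 0.1487]
ee_rot: [3.14, -0.004, 0.005]
force: [-0.1, -0.3, -0.1]
width: 0.405
gripper_force: 15.0
```

Emit:
{"name": "carry_out", "arguments": {
  "commands": [
    [0.2,0,0,0.4,0,0,0],
    [0.2,0,0,0,0,0,0]
  ]
}}

```text
clock: 21.45
position: [0.6495, 0.0311, 0.1361]
ee_rot: [-3.142, -0.003, 0.006]
force: [-0.2, 0.0, -0.7]
width: 0.41
gripper_force: 15.0
```

Emit:
{"name": "carry_out", "arguments": {
  "commands": [
    [0.55,0,0,0,0,0,0],
    [0.55,0,0,0,0,0,0],
    [0.55,0,0,-0.8,0,0,0],
    [0.55,-0.9,-0.79,0,0,0,0],
    [0.55,-0.9,-0.79,0,0,0,0],
    [0.55,-0.9,-0.79,0,0,0,0],
    [0.55,-0.9,-0.79,0,0,0,0],
    [0.55,-0.9,-0.79,0,0,0,0]
  ]
}}

```text
clock: 22.25
position: [0.5381, 0.1302, 0.1587]
ee_rot: [-3.141, -0.002, -0.002]
force: [0.3, 0.0, -0.7]
width: 0.551
gripper_force: 0.0
```

Emit:
{"name": "carry_out", "arguments": {
  "commands": [
    [0.55,-0.9,-0.79,0,0,0,0],
    [0.55,-0.9,-0.79,0,0,0,0],
    [0.55,-0.9,-0.79,0.4,0,0,0],
    [0.55,-0.9,-0.79,0.6,0,0,0],
    [0.55,-0.9,-0.79,0,0,0,0],
    [0.55,0,0,0,0,0,0],
    [0.55,0,0,0,0,0,0]
  ]
}}

```text
clock: 22.95
position: [0.4264, 0.2284, 0.1336]
ee_rot: [-3.141, -0.004, -0.002]
force: [-0.5, 0.1, 0.4]
width: 0.552
gripper_force: 0.0
```

```bash
python3 near.py
```

```text
tcp [0.4271 0.2278 0.1336] 23.0
wrist [0.5003 0.2039] 0.0148 [241. 110.  99.] [315. 105.]
wrist [0.4989 0.0364] 0.0147 [236. 178. 195.] [545. 108.]
wrist [0.4237 0.2278] 0.0148 [172. 159. 136.] [281. 208.]
wrist [0.336  0.1991] 0.0148 [167.  41.  39.] [315. 304.]
top (np.float64(0.4979), np.float64(0.0349)) (np.float64(0.3505), np.float64(-0.0353)) lids (np.float64(0.5184), np.float64(-0.3982))
side lids (np.float64(0.5191), np.float64(-0.394)) (np.float64(0.5112), np.float64(0.3714))
```

Emit:
{"name": "carry_out", "arguments": {
  "commands": [
    [0.55,-0.1,0,1,0,0,0],
    [0.55,0,0,1,0,0,0],
    [0.55,0,0,1,0,0,0],
    [0.55,0,0,1,0,0,0],
    [0.55,0,0,1,0,0,0],
    [0.55,0,0,0.1,0,0,0],
    [0.2,0,0,0,0,0,0],
    [0.2,0,0,0,0,0,0]
  ]
}}

```text
clock: 23.9
position: [0.4249, 0.228, 0.0065]
ee_rot: [-3.141, -0.0, -0.002]
force: [0.6, -0.5, -0.5]
width: 0.422
gripper_force: 0.1
```

Emit:
{"name": "carry_out", "arguments": {
  "commands": [
    [0.2,0,0,0,0,0,0],
    [0.2,0,0,0,0,0,0],
    [0.2,0,0,-1,0,0,0],
    [0.2,0,0,-1,0,0,0],
    [0.2,0,0,-1,0,0,0],
    [0.2,0,0,-1,0,0,0],
    [0.2,0,0,-1,0,0,0],
    [0.2,0,0,-1,0,0,0]
  ]
}}

```text
clock: 24.7
position: [0.4239, 0.2278, 0.1571]
ee_rot: [-3.141, -0.001, -0.001]
force: [-0.6, -0.4, -1.1]
width: 0.409
gripper_force: 15.0
```

Emit:
{"name": "carry_out", "arguments": {
  "commands": [
    [0.2,1,0.87,0,0,0,0],
    [0.2,1,0.87,0,0,0,0],
    [0.2,1,0.87,0,0,0,0],
    [0.2,1,0.87,0,0,0,0],
    [0.2,1,0.87,0,0,0,0],
    [0.2,1,0.87,0,0,0,0],
    [0.2,1,0.87,0,0,0,0],
    [0.2,1,0.87,0,0,0,0]
  ]
}}

```text
clock: 25.5
position: [0.625, 0.0529, 0.1561]
ee_rot: [-3.141, -0.001, -0.001]
force: [0.4, 0.5, -1.0]
width: 0.407
gripper_force: 15.0
```

Emit:
{"name": "carry_out", "arguments": {
  "commands": [
    [0.2,1,0.87,0,0,0,0],
    [0.2,0,0,0.4,0,0,0],
    [0.2,0,0,0.4,0,0,0],
    [0.2,0,0,0,0,0,0]
  ]
}}

```text
clock: 25.9
position: [0.6473, 0.0332, 0.1338]
ee_rot: [-3.141, -0.003, 0.005]
force: [0.4, 0.5, 0.5]
width: 0.406
gripper_force: 15.0
```

Emit:
{"name": "carry_out", "arguments": {
  "commands": [
    [0.55,0,0,0,0,0,0],
    [0.55,0,0,0,0,0,0],
    [0.55,0,0,-0.8,0,0,0],
    [0.55,-0.4,-0.97,0,0,0,0],
    [0.55,-0.4,-0.97,0,0,0,0],
    [0.55,-0.4,-0.97,0,0,0,0],
    [0.55,-0.4,-0.97,0,0,0,0],
    [0.55,-0.4,-0.97,0,0,0,0]
  ]
}}

```text
clock: 26.7
position: [0.5986, 0.1549, 0.1563]
ee_rot: [-3.141, -0.002, -0.002]
force: [0.4, 0.8, 0.9]
width: 0.548
gripper_force: 0.0
```

Emit:
{"name": "carry_out", "arguments": {
  "commands": [
    [0.55,-0.4,-0.97,0,0,0,0],
    [0.55,-0.4,-0.97,0,0,0,0],
    [0.55,-0.4,-0.97,0,0,0,0],
    [0.55,-0.4,-0.97,0,0,0,0],
    [0.55,-0.4,-0.97,0,0,0,0],
    [0.55,-0.4,-0.97,0,0,0,0],
    [0.55,-0.4,-0.97,0,0,0,0],
    [0.55,-0.4,-0.97,0,0,0,0]
  ]
}}

```text
clock: 27.5
position: [0.5182, 0.3489, 0.1562]
ee_rot: [-3.141, -0.002, -0.001]
force: [1.0, -0.2, 0.4]
width: 0.549
gripper_force: 0.0
```

Emit:
{"name": "carry_out", "arguments": {
  "commands": [
    [0.55,-0.4,-0.97,0,0,0,0],
    [0.55,0,0,0,0,0,0]
  ]
}}

```text
clock: 27.7
position: [0.5058, 0.3769, 0.1563]
ee_rot: [-3.138, -0.012, 0.001]
force: [-0.7, -0.1, 0.4]
width: 0.551
gripper_force: 0.0
```

```bash
cat > lid.py <<'E'
from m import *
def blobs(W,lo,hi,rmin,rmax,x=(.4,.8),y=(-.55,.55)):
    m=((W[...,2]>lo)&(W[...,2]<hi)&(W[...,0]>x[0])&(W[...,0]<x[1])&(W[...,1]>y[0])&(W[...,1]<y[1])).astype(np.uint8)
    k,l,st,c=cv2.connectedComponentsWithStats(m);o=[]
    for i in range(1,k):
        if st[i,4]>12:
            p=W[l==i];(cx,cy),r=cv2.minEnclosingCircle(p[:,:2].astype(np.float32))
            if rmin<r<rmax:o.append((round(cx,4),round(cy,4),"r",round(r,4),"z",float(np.median(p[:,2]).round(4))))
    return o
if __name__=="__main__":
    print(arm.observe()["position"].round(4))
    for n in("wrist","top","side"):
        im=grab(n);W=cloud(im)
        if n=="top": cv2.imwrite("pics/jars1.png",cv2.resize(im["pixels"][110:300,120:450,::-1],None,fx=2.4,fy=2.4,interpolation=cv2.INTER_CUBIC))
        print(n,"disc",blobs(W,.012,.022,.045,.053),"knob",blobs(W,.03,.045,.008,.015),"rim",blobs(W,.11,.13,.045,.054))
E
python3 lid.py
```

```text
[0.5058 0.3769 0.1563]
wrist disc [(0.512, 0.3703, 'r', 0.05, 'z', 0.0144)] knob [(0.5123, 0.3705, 'r', 0.011, 'z', 0.0382)] rim []
top disc [(0.5182, -0.3979, 'r', 0.0503, 'z', 0.017)] knob [(0.7794, -0.4887, 'r', 0.0085, 'z', 0.0314), (0.7695, -0.4805, 'r', 0.0117, 'z', 0.0313), (0.7604, -0.3716, 'r', 0.0106, 'z', 0.0318), (0.5181, -0.3973, 'r', 0.0106, 'z', 0.0403)] rim [(0.6506, 0.0288, 'r', 0.0503, 'z', 0.1197), (0.6514, -0.1013, 'r', 0.0503, 'z', 0.1203)]
side disc [(0.5195, -0.3939, 'r', 0.051, 'z', 0.0167), (0.5104, 0.3717, 'r', 0.0507, 'z', 0.0156), (0.728, 0.5048, 'r', 0.0455, 'z', 0.0169)] knob [(0.5212, -0.3949, 'r', 0.0121, 'z', 0.0387), (0.738, 0.0314, 'r', 0.0134, 'z', 0.0321), (0.6945, 0.0771, 'r', 0.0108, 'z', 0.0306), (0.5098, 0.3722, 'r', 0.0109, 'z', 0.039)] rim [(0.6523, -0.0972, 'r', 0.0511, 'z', 0.1174), (0.6505, 0.031, 'r', 0.0511, 'z', 0.1175)]
```

View pics/jars1.png

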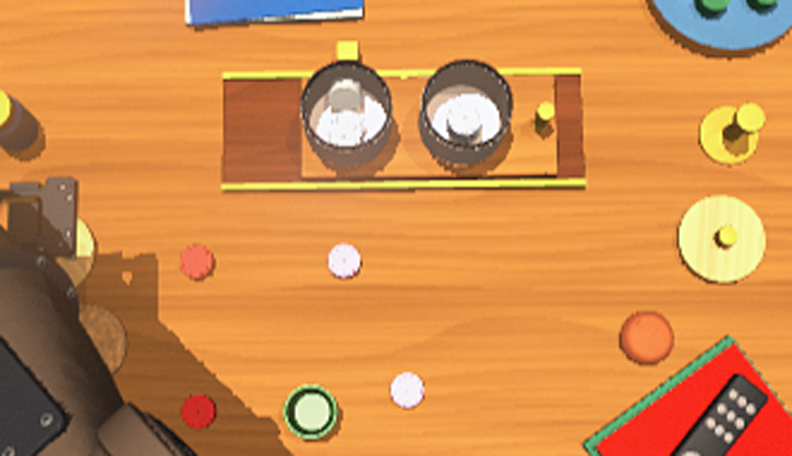

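The crop shows all tealights inside the jars: left around (345,120), right around (465,115). The table is clear of white ones. Now the left lid, knob at (0.512, 0.3704).

Emit:
{"name": "carry_out", "arguments": {
  "commands": [
    [0.55,0.25,0.26,0.5,0,0,0],
    [0.55,0,0,1,0,0,0],
    [0.55,0,0,1,0,0,0],
    [0.55,0,0,1,0,0,0],
    [0.55,0,0,0.8,0,0,0],
    [0.55,0,0,0,0,0,0],
    [0.55,0,0,0,0,0,0]
  ]
}}

```text
clock: 28.55
position: [0.5158, 0.3638, 0.0476]
ee_rot: [3.141, -0.001, -0.001]
force: [-0.1, 0.3, 0.9]
width: 0.551
gripper_force: 0.0
```

```bash
python3 -c "
from lid import *
s=arm.observe();print(s['position'].round(4),s['ee_rot'].round(4),s['joints'].round(3))
W=cloud(grab('wrist'));print(blobs(W,.012,.022,.03,.053),blobs(W,.03,.045,.008,.015))"
```

```text
[0.5158 0.3638 0.0476] [ 3.1405e+00 -1.3000e-03 -7.0000e-04] [-0.57   0.641 -0.193  1.719  0.162  0.798 -2.411]
[(0.5125, 0.3702, 'r', 0.0499, 'z', 0.0144)] [(0.5123, 0.3701, 'r', 0.0114, 'z', 0.0381)]
```

Emit:
{"name": "carry_out", "arguments": {
  "commands": [
    [0.55,-0.14,-0.26,0.3,0,0,0],
    [0.55,0,0,0.5,0,0,0],
    [0.55,0,0,0.35,0,0,0],
    [0.55,0,0,0,0,0,0],
    [0,0,0,0,0,0,0],
    [0,0,0,0,0,0,0],
    [0,0,0,0,0,0,0],
    [0,0,0,0,0,0,0]
  ],
  "squeeze": 35
}}

```text
clock: 29.4
position: [0.5119, 0.3717, 0.0196]
ee_rot: [-3.141, -0.001, -0.001]
force: [0.5, -0.4, -0.5]
width: 0.254
gripper_force: 0.0
```

Emit:
{"name": "carry_out", "arguments": {
  "commands": [
    [0,0,0,0,0,0,0],
    [0,0,0,0,0,0,0]
  ]
}}

```text
clock: 29.6
position: [0.5119, 0.3717, 0.0195]
ee_rot: [-3.141, -0.001, -0.001]
force: [-0.8, -0.4, 3.4]
width: 0.23
gripper_force: 35.0
```

Emit:
{"name": "carry_out", "arguments": {
  "commands": [
    [0,0,0,-0.5,0,0,0],
    [0,0,0,-1,0,0,0],
    [0,0,0,-1,0,0,0],
    [0,0,0,-1,0,0,0],
    [0,0,0,-1,0,0,0],
    [0,0,0,-1,0,0,0],
    [0,0,0,-1,0,0,0],
    [0,0,0,-0.5,0,0,0]
  ]
}}

```text
clock: 30.4
position: [0.5122, 0.3722, 0.1972]
ee_rot: [-3.14, -0.001, -0.004]
force: [-0.5, 0.1, -1.8]
width: 0.228
gripper_force: 35.0
```

Emit:
{"name": "carry_out", "arguments": {
  "commands": [
    [0,0.14,0.97,0,0,0,0],
    [0,0.14,0.97,0,0,0,0],
    [0,0.14,0.97,0,0,0,0],
    [0,0.14,0.97,0,0,0,0],
    [0,0.14,0.97,0,0,0,0],
    [0,0.14,0.97,0,0,0,0],
    [0,0.14,0.97,0,0,0,0],
    [0,0.14,0.97,0,0,0,0]
  ]
}}

```text
clock: 31.2
position: [0.5395, 0.1765, 0.194]
ee_rot: [3.141, 0.001, -0.001]
force: [0.8, -0.1, -1.4]
width: 0.229
gripper_force: 35.0
```

Emit:
{"name": "carry_out", "arguments": {
  "commands": [
    [0,0.14,0.97,0,0,0,0],
    [0,0.14,0.97,0,0,0,0],
    [0,0.14,0.97,0,0,0,0],
    [0,0.14,0.97,0,0,0,0],
    [0,0.14,0.97,0,0,0,0],
    [0,0.14,0.97,0,0,0,0],
    [0,0,0,0,0,0,0],
    [0,0,0,0,0,0,0]
  ]
}}

```text
clock: 32.0
position: [0.5606, 0.0318, 0.194]
ee_rot: [-3.142, 0.001, 0.001]
force: [-0.7, 0.5, -1.5]
width: 0.23
gripper_force: 35.0
```

```bash
python3 -c "
from lid import *
s=arm.observe();print(s['position'].round(4),s['ee_rot'].round(4),s['width'],s['gripper_force'])
im=grab('wrist');save(im,'w2.png');W=cloud(im)
a=W[(W[...,2]>.117)&(W[...,2]<.128)&(W[...,0]>.59)]
from scipy.optimize import least_squares
for c in((.652,.03),(.652,-.1)):
    d=np.hypot(*(a[:,:2]-c).T);p=a[(d<.058)&(d>.038)]
    if len(p)<50: print(len(p));continue
    print(len(p),np.median(p[:,2]),[least_squares(lambda q:np.hypot(p[:,0]-q[0],p[:,1]-q[1])-q[2],[*c,.048]).x.round(4)],p.min(0),p.max(0))
"
```

```text
[0.5606 0.0318 0.194 ] [-3.1415e+00  9.0000e-04  1.0000e-03] 0.23036151315748746 34.99984860420227
2693 0.12106484934110565 [array([0.6529, 0.0293, 0.0467])] [ 0.60468125 -0.01942515  0.1170012 ] [0.6917887  0.0778285  0.12383279]
1867 0.12095178484568944 [array([ 0.6532, -0.0996,  0.0467])] [ 0.60503394 -0.1367801   0.11701374] [ 0.69104055 -0.05144552  0.12384058]
```

View pics/w2.png

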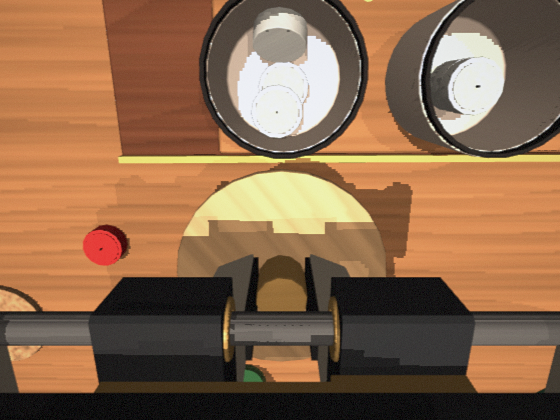

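The wrist view shows the lid held level at (281,270), the left jar mouth at (284,75) with three tealights, and the right mouth at (500,75) with its tealights well below the rim. The fitted left mouth is (0.653, 0.029).

Emit:
{"name": "carry_out", "arguments": {
  "commands": [
    [0,0.92,0.1,0,0,0,0],
    [0,0.92,0,0,0,0,0],
    [0,0.92,0,0,0,0,0],
    [0,0.93,0,0,0,0,0],
    [0,0,0,0,0,0,0],
    [0,0,0,0,0,0,0]
  ]
}}

```text
clock: 32.65
position: [0.6527, 0.0312, 0.1936]
ee_rot: [-3.141, -0.004, 0.002]
force: [-0.4, 0.7, -2.1]
width: 0.231
gripper_force: 35.0
```

```bash
cat > held.py <<'E'
from lid import *
s=arm.observe();t=s['position'];print(t.round(4),s['ee_rot'].round(4),s['force'].round(1))
W=cloud(grab('wrist'))
m=(abs(W[...,2]-(t[2]-.004))<.006)&(np.hypot(W[...,0]-t[0],W[...,1]-t[1])<.06)&(W[...,0]>t[0]+.012)
p=W[m];A=np.c_[p[:,:2]-t[:2],np.ones(len(p))];print("plane slope/z",np.linalg.lstsq(A,p[:,2],rcond=None)[0].round(4))
h=cv2.convexHull(p[:,:2].astype(np.float32))[:,0];d=np.hypot(*(h-t[:2]).T);h=h[d>.042]
from scipy.optimize import least_squares
print("lid centre-tcp",(least_squares(lambda q:np.hypot(h[:,0]-q[0],h[:,1]-q[1])-.05,t[:2]).x-t[:2]).round(4),len(h))
E
python3 held.py
```

```text
[0.6527 0.0312 0.1936] [-3.1411e+00 -3.7000e-03  2.0000e-03] [-0.4  0.7 -2.1]
plane slope/z [-0.0134  0.0011  0.1887]
lid centre-tcp [ 0.     -0.0011] 46
```

Emit:
{"name": "carry_out", "arguments": {
  "commands": [
    [0,0,0.03,0.7,0,0,0],
    [0,0,0,0.8,0,0,0],
    [0,0,0,0.6,0,0,0],
    [0,0,0,0,0,0,0]
  ]
}}

```text
clock: 33.1
position: [0.651, 0.0291, 0.1395]
ee_rot: [3.141, 0.002, -0.007]
force: [-0.1, 0.3, -1.8]
width: 0.227
gripper_force: 35.0
```

Emit:
{"name": "carry_out", "arguments": {
  "commands": [
    [0,0,0,0.12,0,0,0],
    [0,0,0,0.12,0,0,0],
    [0,0,0,0.12,0,0,0],
    [0,0,0,0,0,0,0]
  ]
}}

```text
clock: 33.5
position: [0.6531, 0.029, 0.1327]
ee_rot: [3.142, 0.001, -0.0]
force: [-0.3, -0.8, -2.0]
width: 0.229
gripper_force: 35.0
```

Entering cleanly. Now pressing slowly.

Emit:
{"name": "carry_out", "arguments": {
  "commands": [
    [0,0,0,0.1,0,0,0],
    [0,0,0,0.1,0,0,0],
    [0,0,0,0.1,0,0,0],
    [0,0,0,0,0,0,0]
  ]
}}

```text
clock: 33.9
position: [0.6534, 0.029, 0.1262]
ee_rot: [3.142, 0.001, 0.001]
force: [-3.0, -1.5, 4.0]
width: 0.224
gripper_force: 35.0
```

Emit:
{"name": "carry_out", "arguments": {
  "commands": [
    [0,0,0,0.1,0,0,0],
    [0,0,0,0,0,0,0]
  ]
}}

```text
clock: 34.1
position: [0.6535, 0.029, 0.1252]
ee_rot: [-3.142, -0.001, -0.003]
force: [-7.7, 0.1, 17.0]
width: 0.232
gripper_force: 35.0
```

Emit:
{"name": "carry_out", "arguments": {
  "commands": [
    [0,0,0,0.1,0,0,0],
    [0,0,0,0,0,0,0]
  ]
}}

```text
clock: 34.3
position: [0.6537, 0.0292, 0.125]
ee_rot: [-3.141, -0.001, -0.005]
force: [-14.1, -1.5, 35.3]
width: 0.226
gripper_force: 35.0
```

Emit:
{"name": "carry_out", "arguments": {
  "commands": [
    [0,0,0,-0.25,0,0,0],
    [0.45,0,0,0,0,0,0],
    [0.45,0,0,0,0,0,0],
    [0.45,0,0,0,0,0,0],
    [0.45,0,0,-1,0,0,0],
    [0.45,0,0,-1,0,0,0],
    [0.45,-1,0,-0.5,0,0,0],
    [0.45,-1,0,0,0,0,0]
  ]
}}

```text
clock: 35.1
position: [0.604, 0.0292, 0.1904]
ee_rot: [-3.141, -0.001, -0.005]
force: [0.5, -0.4, -0.2]
width: 0.452
gripper_force: 0.0
```

Emit:
{"name": "carry_out", "arguments": {
  "commands": [
    [0.45,-1,0,0,0,0,0],
    [0.45,-1,0,0,0,0,0],
    [0.45,0,0,0,0,0,0]
  ]
}}

```text
clock: 35.4
position: [0.5503, 0.0289, 0.1887]
ee_rot: [3.141, 0.002, -0.004]
force: [0.3, -0.2, 0.6]
width: 0.453
gripper_force: 0.0
```

```bash
cat > chk.py <<'E'
from lid import *
print(arm.observe()['position'].round(4),arm.observe()['clock'])
for n in("wrist","top","side"):
    W=cloud(grab(n))
    for c in((.6525,.03),(.6525,-.1)):
        for dy in (0,):
            d=np.hypot(W[...,0]-c[0],W[...,1]-c[1]);m=(d<.06)&(W[...,2]>.1)
            p=W[m&(d<.045)&(d>.016)&(W[...,2]<.135)]
            if len(p)<30: print(n,"none",len(p));continue
            A=np.c_[p[:,:2]-c,np.ones(len(p))];print(n,c,"disc med z",np.median(p[:,2]).round(4),"plane",np.linalg.lstsq(A,p[:,2],rcond=None)[0].round(4),len(p))
    print(n,"knobs",blobs(W,.138,.16,.008,.0145,(.6,.7),(-.2,.2)),"discs",blobs(W,.117,.135,.045,.054,(.55,.75),(-.2,.2)))
    print("table lids",blobs(W,.012,.022,.047,.053,(.4,.8)))
E
python3 chk.py
```

```text
[0.5503 0.0289 0.1887] 35.4
wrist (0.6525, 0.03) disc med z 0.1204 plane [3.000e-04 1.000e-04 1.204e-01] 16030
wrist (0.6525, -0.1) disc med z 0.1089 plane [-0.0156  0.1853  0.1122] 776
wrist knobs [(0.6543, 0.028, 'r', 0.0111, 'z', 0.1442)] discs [(0.6539, 0.028, 'r', 0.05, 'z', 0.1204), (0.6482, -0.0961, 'r', 0.0483, 'z', 0.1209)]
table lids []
top none 0
top (0.6525, -0.1) disc med z 0.1131 plane [0.0292 0.0715 0.1108] 72
top knobs [] discs [(0.6511, -0.1024, 'r', 0.0497, 'z', 0.1228)]
table lids [(0.67, 0.1563, 'r', 0.0513, 'z', 0.0142), (0.6447, -0.5265, 'r', 0.0488, 'z', 0.0165), (0.5186, -0.398, 'r', 0.0505, 'z', 0.0171)]
side (0.6525, 0.03) disc med z 0.1218 plane [-0.0032 -0.0021  0.1219] 426
side none 0
side knobs [(0.6531, 0.033, 'r', 0.0118, 'z', 0.1446)] discs [(0.6521, 0.0317, 'r', 0.0511, 'z', 0.1218)]
table lids [(0.5202, -0.3944, 'r', 0.0518, 'z', 0.0165)]
```

Left lid is flat and home (disc top about 0.122). Now the right lid.

Emit:
{"name": "carry_out", "arguments": {
  "commands": [
    [0.55,-0.07,1,0,0,0,0],
    [0.55,-0.07,1,0,0,0,0],
    [0.55,-0.07,1,0,0,0,0],
    [0.55,-0.07,1,0,0,0,0],
    [0.55,-0.07,1,0,0,0,0],
    [0.55,-0.07,1,0,0,0,0],
    [0.55,-0.07,1,0,0,0,0],
    [0.55,-0.07,1,0,0,0,0]
  ]
}}

```text
clock: 36.35
position: [0.5402, -0.1725, 0.1887]
ee_rot: [3.141, 0.001, 0.0]
force: [-0.5, -0.1, -0.2]
width: 0.548
gripper_force: 0.0
```

Emit:
{"name": "carry_out", "arguments": {
  "commands": [
    [0.55,-0.07,1,0,0,0,0],
    [0.55,-0.07,1,0,0,0,0],
    [0.55,-0.07,1,0,0,0,0],
    [0.55,-0.07,1,0,0,0,0],
    [0.55,-0.07,1,0,0,0,0],
    [0.55,-0.07,1,0,0,0,0],
    [0.55,-0.07,1,0,0,0,0],
    [0.55,-0.07,1,0,0,0,0]
  ]
}}

```text
clock: 37.15
position: [0.5261, -0.3728, 0.1884]
ee_rot: [3.141, 0.001, 0.0]
force: [0.3, 0.3, -0.8]
width: 0.551
gripper_force: 0.0
```

Emit:
{"name": "carry_out", "arguments": {
  "commands": [
    [0.55,-0.07,1,0,0,0,0],
    [0.55,0,0,0,0,0,0],
    [0.55,0,0,0,0,0,0],
    [0.55,0,0,1,0,0,0],
    [0.55,0,0,1,0,0,0],
    [0.55,0,0,1,0,0,0],
    [0.55,0,0,0,0,0,0],
    [0.55,0,0,0,0,0,0]
  ]
}}

```text
clock: 37.95
position: [0.5244, -0.3952, 0.1142]
ee_rot: [-3.141, -0.003, 0.0]
force: [-0.6, 0.0, 1.1]
width: 0.548
gripper_force: 0.0
```

```bash
python3 -c "
from lid import *
s=arm.observe();print(s['position'].round(4),s['ee_rot'].round(4))
W=cloud(grab('wrist'));print(blobs(W,.012,.022,.03,.053),blobs(W,.03,.045,.008,.015))"
```

```text
[ 0.5244 -0.3952  0.1142] [-3.1409e+00 -3.2000e-03  4.0000e-04]
[(0.5203, -0.3974, 'r', 0.0501, 'z', 0.0144)] [(0.5206, -0.3976, 'r', 0.0111, 'z', 0.0382)]
```

Emit:
{"name": "carry_out", "arguments": {
  "commands": [
    [0.55,-0.16,0.09,1,0,0,0],
    [0.55,0,0,1,0,0,0],
    [0.55,0,0,0.8,0,0,0],
    [0.55,0,0,0.5,0,0,0],
    [0.55,0,0,0.45,0,0,0],
    [0.55,0,0,0,0,0,0],
    [0.55,0,0,0,0,0,0]
  ]
}}

```text
clock: 38.7
position: [0.5203, -0.3986, 0.021]
ee_rot: [3.141, 0.001, 0.001]
force: [-0.3, -0.5, -0.3]
width: 0.552
gripper_force: 0.0
```

Emit:
{"name": "carry_out", "arguments": {
  "commands": [
    [0.55,0,-0.04,0.06,0,0,0],
    [0,0,0,0,0,0,0],
    [0,0,0,0,0,0,0],
    [0,0,0,0,0,0,0],
    [0,0,0,0,0,0,0],
    [0,0,0,0,0,0,0],
    [0,0,0,0,0,0,0]
  ]
}}

```text
clock: 39.4
position: [0.5197, -0.3974, 0.0188]
ee_rot: [3.142, 0.001, 0.0]
force: [-0.6, -0.4, 2.4]
width: 0.226
gripper_force: 35.0
```

Emit:
{"name": "carry_out", "arguments": {
  "commands": [
    [0,0,0,-0.5,0,0,0],
    [0,0,0,-1,0,0,0],
    [0,0,0,-1,0,0,0],
    [0,0,0,-1,0,0,0],
    [0,0,0,-1,0,0,0],
    [0,0,0,-1,0,0,0],
    [0,0,0,-1,0,0,0],
    [0,0,0,-0.5,0,0,0]
  ]
}}

```text
clock: 40.2
position: [0.5204, -0.3979, 0.1968]
ee_rot: [3.14, 0.001, 0.004]
force: [0.4, -0.0, -2.4]
width: 0.233
gripper_force: 35.0
```

Emit:
{"name": "carry_out", "arguments": {
  "commands": [
    [0,0.13,-0.99,0,0,0,0],
    [0,0.13,-0.99,0,0,0,0],
    [0,0.13,-0.99,0,0,0,0],
    [0,0.13,-0.99,0,0,0,0],
    [0,0.13,-0.99,0,0,0,0],
    [0,0.13,-0.99,0,0,0,0],
    [0,0.13,-0.99,0,0,0,0],
    [0,0.13,-0.99,0,0,0,0]
  ]
}}

```text
clock: 41.0
position: [0.5452, -0.1983, 0.1935]
ee_rot: [-3.141, -0.001, 0.001]
force: [-0.7, -0.1, -2.0]
width: 0.226
gripper_force: 35.0
```

Emit:
{"name": "carry_out", "arguments": {
  "commands": [
    [0,0.13,-0.99,0,0,0,0],
    [0,0.13,-0.99,0,0,0,0],
    [0,0.13,-0.99,0,0,0,0],
    [0,0.13,-0.99,0,0,0,0],
    [0,0,0,0,0,0,0],
    [0,0,0,0,0,0,0]
  ]
}}

```text
clock: 41.6
position: [0.5583, -0.0999, 0.1936]
ee_rot: [3.141, 0.003, -0.001]
force: [-0.5, -0.2, -2.1]
width: 0.232
gripper_force: 35.0
```

```bash
python3 -c "
from lid import *
from scipy.optimize import least_squares
s=arm.observe();print(s['position'].round(4),s['ee_rot'].round(4),s['gripper_force'])
W=cloud(grab('wrist'));c=(.653,-.1)
a=W[(W[...,2]>.117)&(W[...,2]<.128)&(W[...,0]>.59)];d=np.hypot(*(a[:,:2]-c).T);p=a[(d<.058)&(d>.038)]
print(least_squares(lambda q:np.hypot(p[:,0]-q[0],p[:,1]-q[1])-q[2],[*c,.048]).x.round(4),p.min(0),p.max(0))
for n in('top','side'):
    im=grab(n);print(n,[tuple(r[1]) for r in tl(im,cloud(im)) if .017<r[2]<.023 and r[4].min()>.9*r[4].max()])
"; python3 held.py
```

```text
[ 0.5583 -0.0999  0.1936] [ 3.1414e+00  3.3000e-03 -1.0000e-03] 34.99913692474365
[ 0.6532 -0.1005  0.0467] [ 0.60470808 -0.14884251  0.11700074] [ 0.68905035 -0.05199137  0.1233438 ]
top [(np.float64(0.498), np.float64(0.0346)), (np.float64(0.3505), np.float64(-0.0352))]
side []
[ 0.5582 -0.1017  0.1936] [ 3.141e+00 -1.600e-03 -7.000e-04] [-0.6  0.2 -2.3]
plane slope/z [-0.0132 -0.001   0.1895]
lid centre-tcp [ 0.0002 -0.0012] 38
```

Emit:
{"name": "carry_out", "arguments": {
  "commands": [
    [0,0.95,-0.04,0,0,0,0],
    [0,0.95,0,0,0,0,0],
    [0,0.95,0,0,0,0,0],
    [0,0.95,0,0,0,0,0],
    [0,0,0,0,0,0,0],
    [0,0,0,0,0,0,0]
  ]
}}

```text
clock: 42.4
position: [0.6532, -0.1, 0.1932]
ee_rot: [3.141, -0.0, -0.002]
force: [-0.8, 0.1, -2.0]
width: 0.229
gripper_force: 35.0
```

```bash
python3 held.py;python3 held.py
```

```text
[ 0.6532 -0.1     0.1932] [ 3.1414e+00 -4.0000e-04 -1.7000e-03] [-0.8  0.1 -2. ]
plane slope/z [-0.0136 -0.0008  0.189 ]
lid centre-tcp [ 0.0003 -0.0011] 41
[ 0.6527 -0.1     0.1933] [ 3.1413e+00 -3.0000e-04 -1.8000e-03] [-0.3  0.4 -2.4]
plane slope/z [-0.0134 -0.0004  0.1891]
lid centre-tcp [ 0.0003 -0.0008] 48
```

Lid centre is (0.653, -0.101) and the mouth is (0.653, -0.1005). Inserting and pressing.

Emit:
{"name": "carry_out", "arguments": {
  "commands": [
    [0,0,0,0.7,0,0,0],
    [0,0,0,0.8,0,0,0],
    [0,0,0,0.6,0,0,0],
    [0,0,0,0,0,0,0]
  ]
}}

```text
clock: 42.9
position: [0.6515, -0.0994, 0.1391]
ee_rot: [-3.141, -0.001, 0.007]
force: [-1.0, -0.3, -1.0]
width: 0.231
gripper_force: 35.0
```

Emit:
{"name": "carry_out", "arguments": {
  "commands": [
    [0,0,0,0.12,0,0,0],
    [0,0,0,0.12,0,0,0],
    [0,0,0,0.12,0,0,0],
    [0,0,0,0,0,0,0]
  ]
}}

```text
clock: 43.3
position: [0.6535, -0.0993, 0.1322]
ee_rot: [3.142, 0.001, -0.0]
force: [-1.2, 0.2, -2.1]
width: 0.23
gripper_force: 35.0
```

Emit:
{"name": "carry_out", "arguments": {
  "commands": [
    [0,0,0,0.1,0,0,0],
    [0,0,0,0.1,0,0,0],
    [0,0,0,0.1,0,0,0],
    [0,0,0,0,0,0,0]
  ]
}}

```text
clock: 43.7
position: [0.6538, -0.0993, 0.1257]
ee_rot: [3.141, 0.001, 0.002]
force: [-2.7, -0.4, 4.4]
width: 0.229
gripper_force: 35.0
```

Emit:
{"name": "carry_out", "arguments": {
  "commands": [
    [0,0,0,0.1,0,0,0],
    [0,0,0,0,0,0,0]
  ]
}}

```text
clock: 43.9
position: [0.6539, -0.0993, 0.1246]
ee_rot: [3.141, 0.001, 0.003]
force: [-7.5, 0.9, 16.0]
width: 0.232
gripper_force: 35.0
```

Emit:
{"name": "carry_out", "arguments": {
  "commands": [
    [0,0,0,0.1,0,0,0],
    [0,0,0,0,0,0,0]
  ]
}}

```text
clock: 44.1
position: [0.6541, -0.0993, 0.1244]
ee_rot: [3.141, 0.001, 0.005]
force: [-13.9, 2.2, 33.9]
width: 0.229
gripper_force: 35.0
```

Emit:
{"name": "carry_out", "arguments": {
  "commands": [
    [0,0,0,-0.25,0,0,0],
    [0.45,0,0,0,0,0,0],
    [0.45,0,0,0,0,0,0],
    [0.45,0,0,0,0,0,0],
    [0.45,0,0,-1,0,0,0],
    [0.45,0,0,-1,0,0,0],
    [0.45,-1,0,-0.5,0,0,0],
    [0.45,-1,0,0,0,0,0]
  ]
}}

```text
clock: 44.9
position: [0.6044, -0.0992, 0.1899]
ee_rot: [3.141, 0.001, 0.005]
force: [-0.0, -0.3, 0.7]
width: 0.449
gripper_force: 0.0
```

Emit:
{"name": "carry_out", "arguments": {
  "commands": [
    [0.45,-1,0,0,0,0,0],
    [0.45,-1,0,0,0,0,0],
    [0.45,0,0,0,0,0,0]
  ]
}}

```text
clock: 45.2
position: [0.5506, -0.0997, 0.1882]
ee_rot: [3.141, 0.0, -0.004]
force: [0.3, 0.3, 0.2]
width: 0.449
gripper_force: 0.0
```

```bash
python3 chk.py; python3 -c "
from lid import *
W=cloud(grab('wrist'));print('trayknob',blobs(W,.075,.095,.007,.013,(.6,.7),(-.25,-.15)))
im=grab('side');save(im,'s2.png')"
```

```text
[ 0.5506 -0.0997  0.1882] 45.2
wrist (0.6525, 0.03) disc med z 0.1204 plane [-1.000e-04 -1.000e-04  1.204e-01] 12037
wrist (0.6525, -0.1) disc med z 0.1204 plane [1.000e-04 4.000e-04 1.204e-01] 16101
wrist knobs [(0.6551, -0.1005, 'r', 0.011, 'z', 0.1443), (0.6538, 0.0276, 'r', 0.0116, 'z', 0.1441)] discs [(0.6497, 0.0238, 'r', 0.0491, 'z', 0.1204), (0.6548, -0.1008, 'r', 0.0501, 'z', 0.1203)]
table lids []
top (0.6525, 0.03) disc med z 0.1226 plane [ 0.0036 -0.0022  0.1227] 808
top (0.6525, -0.1) disc med z 0.1231 plane [-0.0041  0.0213  0.122 ] 87
top knobs [(0.6523, 0.0271, 'r', 0.0112, 'z', 0.1462)] discs [(0.6521, 0.0281, 'r', 0.0508, 'z', 0.1225)]
table lids []
side (0.6525, 0.03) disc med z 0.1219 plane [ 0.0008 -0.0004  0.1219] 526
side (0.6525, -0.1) disc med z 0.1219 plane [ 0.0018 -0.0021  0.122 ] 423
side knobs [(0.6543, -0.097, 'r', 0.0118, 'z', 0.1451), (0.6529, 0.0311, 'r', 0.0108, 'z', 0.1456)] discs [(0.6551, -0.0958, 'r', 0.0526, 'z', 0.1218), (0.6527, 0.0315, 'r', 0.0508, 'z', 0.1218)]
table lids []
trayknob [(0.6526, -0.1902, 'r', 0.0099, 'z', 0.0841)]
```

View pics/s2.png

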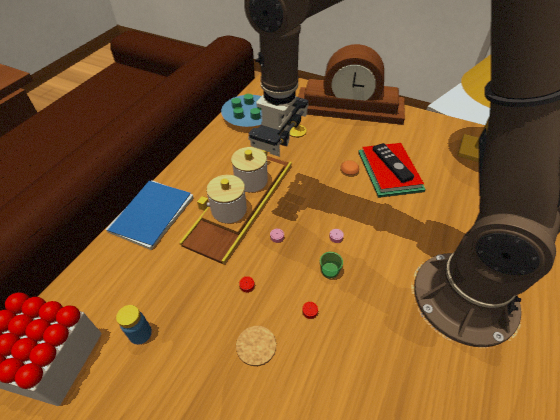

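The side view shows both lids flat on the jars at (226,190) and (250,160). Both discs measure z ≈ 0.122, fully home. Next I go to the tray knob at (0.6526, -0.190) and come down to its right with the fingers shut.

Emit:
{"name": "carry_out", "arguments": {
  "commands": [
    [0,0.68,1,0,0,0,0],
    [0,0.68,1,0,0,0,0],
    [0,0.68,1,0,0,0,0],
    [0,0.68,1,0,0,0,0],
    [0,0.68,1,0,0,0,0],
    [0,0.68,1,0,0,0,0],
    [0,0,0,0,0,0,0],
    [0,0,0,0,0,0,0]
  ]
}}

```text
clock: 46.25
position: [0.656, -0.2496, 0.1874]
ee_rot: [-3.141, 0.0, 0.001]
force: [-0.2, 0.4, -0.1]
width: 0.003
gripper_force: 0.0
```

Emit:
{"name": "carry_out", "arguments": {
  "commands": [
    [0,0,0,1,0,0,0],
    [0,0,0,1,0,0,0],
    [0,0,0,1,0,0,0],
    [0,0,0,1,0,0,0],
    [0,0,0,0.7,0,0,0],
    [0,0,0,0,0,0,0],
    [0,0,0,0,0,0,0]
  ]
}}

```text
clock: 46.95
position: [0.6559, -0.2482, 0.0714]
ee_rot: [-3.141, -0.003, 0.0]
force: [-0.2, -0.1, 0.2]
width: 0.002
gripper_force: 0.0
```

Emit:
{"name": "carry_out", "arguments": {
  "commands": [
    [0,-0.12,-0.4,0,0,0,0],
    [0,0,-0.4,0,0,0,0],
    [0,0,-0.3,0,0,0,0],
    [0,0,-0.3,0,0,0,0],
    [0,0,-0.3,0,0,0,0],
    [0,0,-0.3,0,0,0,0],
    [0,0,-0.3,0,0,0,0],
    [0,0,0,0,0,0,0]
  ]
}}

```text
clock: 47.75
position: [0.6528, -0.1895, 0.0709]
ee_rot: [-3.14, -0.004, 0.0]
force: [0.3, 1.3, -0.2]
width: 0.004
gripper_force: 0.0
```

Emit:
{"name": "carry_out", "arguments": {
  "commands": [
    [0,0,-0.2,0,0,0,0],
    [0,0,-0.2,0,0,0,0],
    [0,0,-0.2,0,0,0,0],
    [0,0,0,0,0,0,0]
  ]
}}

```text
clock: 48.15
position: [0.6525, -0.1752, 0.0708]
ee_rot: [-3.14, -0.003, 0.001]
force: [-0.9, 0.8, 0.3]
width: 0.003
gripper_force: 0.0
```

```bash
cat > tk.py <<'E'
from lid import *
print(arm.observe()['position'].round(4),arm.observe()['force'].round(1))
W=cloud(grab('side'));print(blobs(W,.07,.095,.006,.016,(.62,.68),(-.25,0)),blobs(W,.138,.16,.008,.0145,(.6,.7),(-.2,.2)))
W=cloud(grab('top'));print(blobs(W,.138,.16,.008,.0145,(.6,.7),(-.2,.2)))
im=grab('wrist');save(im,'w4.png');W=cloud(im);print(blobs(W,.138,.16,.008,.0145,(.6,.7),(-.2,.2)),blobs(W,.07,.095,.006,.016,(.62,.68),(-.25,0)))
E
python3 tk.py
```

```text
[ 0.6525 -0.1752  0.0708] [-0.9  0.8  0.3]
[] [(0.654, -0.0568, 'r', 0.0117, 'z', 0.1456), (0.6523, 0.0723, 'r', 0.0112, 'z', 0.145)]
[(0.6523, -0.0596, 'r', 0.0109, 'z', 0.1455), (0.6517, 0.0679, 'r', 0.011, 'z', 0.1459)]
[] [(0.6282, -0.1013, 'r', 0.0069, 'z', 0.0913)]
```

The tray has slid 41 mm with everything riding on it. Continuing to the catch.

Emit:
{"name": "carry_out", "arguments": {
  "commands": [
    [0,0,-0.2,0,0,0,0],
    [0,0,-0.2,0,0,0,0],
    [0,0,-0.2,0,0,0,0],
    [0,0,0,0,0,0,0]
  ]
}}

```text
clock: 48.7
position: [0.6527, -0.16, 0.071]
ee_rot: [-3.14, -0.004, -0.0]
force: [-0.1, -0.2, 0.0]
width: 0.004
gripper_force: 0.0
```

Emit:
{"name": "carry_out", "arguments": {
  "commands": [
    [0,0,-0.2,0,0,0,0],
    [0,0,-0.1,0,0,0,0],
    [0,0,-0.1,0,0,0,0],
    [0,0,0,0,0,0,0]
  ]
}}

```text
clock: 49.1
position: [0.6525, -0.1536, 0.0711]
ee_rot: [3.139, -0.001, 0.001]
force: [0.4, -4.9, -0.9]
width: 0.005
gripper_force: 2.5
```

Emit:
{"name": "carry_out", "arguments": {
  "commands": [
    [0,0,-0.1,0,0,0,0],
    [0,0,-0.1,0,0,0,0],
    [0,0,0,0,0,0,0]
  ]
}}

```text
clock: 49.4
position: [0.6526, -0.1466, 0.071]
ee_rot: [-3.142, -0.001, -0.0]
force: [-0.3, -1.3, 0.4]
width: 0.002
gripper_force: 0.5
```

Emit:
{"name": "carry_out", "arguments": {
  "commands": [
    [0,0,-0.1,0,0,0,0],
    [0,0,-0.1,0,0,0,0],
    [0,0,0,0,0,0,0]
  ]
}}

```text
clock: 49.7
position: [0.6525, -0.1437, 0.0711]
ee_rot: [3.139, -0.001, 0.0]
force: [0.5, -7.4, -0.3]
width: 0.005
gripper_force: 3.5
```

```bash
python3 tk.py
```

```text
[ 0.6525 -0.1437  0.0711] [ 0.5 -7.4 -0.3]
[] [(0.6534, -0.0264, 'r', 0.012, 'z', 0.1448), (0.6518, 0.1031, 'r', 0.0111, 'z', 0.1448)]
[(0.652, 0.0993, 'r', 0.0113, 'z', 0.1463), (0.653, -0.0296, 'r', 0.011, 'z', 0.1457)]
[] [(0.6286, -0.0715, 'r', 0.0066, 'z', 0.0914)]
```

Emit:
{"name": "carry_out", "arguments": {
  "commands": [
    [0,0,-0.08,0,0,0,0],
    [0,0,-0.08,0,0,0,0],
    [0,0,0,0,0,0,0]
  ]
}}

```text
clock: 50.15
position: [0.6524, -0.1434, 0.0712]
ee_rot: [3.135, -0.005, 0.001]
force: [1.6, -15.3, -1.6]
width: 0.0
gripper_force: 6.8
```

Emit:
{"name": "carry_out", "arguments": {
  "commands": [
    [0,0,-0.08,0,0,0,0],
    [0,0,0,0,0,0,0]
  ]
}}

```text
clock: 50.35
position: [0.6524, -0.1432, 0.0712]
ee_rot: [3.133, -0.007, 0.001]
force: [1.1, -19.4, -1.9]
width: 0.004
gripper_force: 8.7
```

At the stop: 19 N with no further motion. Backing off.

Emit:
{"name": "carry_out", "arguments": {
  "commands": [
    [0,0,0.3,0,0,0,0],
    [0,0,0.6,0,0,0,0],
    [0,0,0.8,0,0,0,0],
    [0,0,0.8,0,0,0,0],
    [0,0,0,-1,0,0,0],
    [0,0,0,-1,0,0,0],
    [0,0,0,-1,0,0,0],
    [0,0,0,-1,0,0,0]
  ]
}}

```text
clock: 51.15
position: [0.6523, -0.1999, 0.1719]
ee_rot: [3.142, -0.001, -0.0]
force: [-0.6, -0.3, 0.3]
width: 0.003
gripper_force: 0.0
```

Emit:
{"name": "carry_out", "arguments": {
  "commands": [
    [0,-1,0.7,0,0,0,0],
    [0,-1,0.7,0,0,0,0],
    [0,-1,0.7,0,0,0,0],
    [0,-1,0.7,0,0,0,0],
    [0,-1,0.7,0,0,0,0],
    [0,-1,0.7,0,0,0,0],
    [0,0,0,0,0,0,0],
    [0,0,0,0,0,0,0]
  ]
}}

```text
clock: 51.95
position: [0.5019, -0.3051, 0.1713]
ee_rot: [3.141, -0.003, 0.001]
force: [0.4, -0.2, 0.4]
width: 0.006
gripper_force: 0.0
```

```bash
python3 -c "
from lid import *
print(arm.observe()['position'],arm.observe()['clock'])
for n in('top','side'):
    im=grab(n);save(im,n+'_end.png');W=cloud(im)
    print(n,blobs(W,.138,.16,.008,.0145,(.6,.7),(-.2,.2)),blobs(W,.114,.135,.045,.054,(.55,.75),(-.2,.25)),blobs(W,.07,.095,.006,.016,(.62,.68),(-.25,0)))"
```

```text
[ 0.50191252 -0.30505508  0.17127212] 51.95
top [(0.6521, 0.0979, 'r', 0.0112, 'z', 0.1456), (0.6526, -0.0294, 'r', 0.0108, 'z', 0.1465)] [(0.6516, 0.0995, 'r', 0.0508, 'z', 0.1226), (0.6523, -0.0299, 'r', 0.0511, 'z', 0.1226)] [(0.651, -0.1194, 'r', 0.0097, 'z', 0.0867)]
side [(0.6536, -0.0265, 'r', 0.0116, 'z', 0.1452), (0.6521, 0.1017, 'r', 0.0116, 'z', 0.145)] [(0.6526, -0.0268, 'r', 0.0523, 'z', 0.1217), (0.65, 0.1019, 'r', 0.053, 'z', 0.1216)] [(0.6529, -0.1165, 'r', 0.0106, 'z', 0.0845)]
```

View pics/top_end.png

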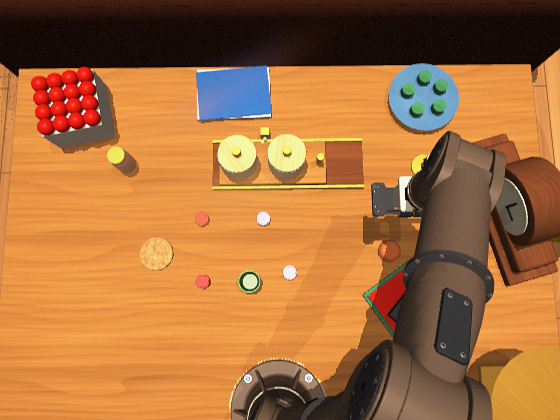

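The final top view shows the tray at the rails' left end (213,163), the lids at (237,153) and (287,153), and the bystanders and look-alikes unmoved.

```bash
python3 -c "
from cell import arm
print(arm.sign_off())"
```

```text
the job is handed in; nothing more can be done
None
```

The job is handed in, with no verdict shown: all six tealights are in the jars, both lids are pressed fully home, and the tray slid 72 mm to a firm stop past the catch; the other things on the table did not visibly move.

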